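# Lock the tube carrier onto the shaker

## Robot

A 6-joint arm with a two-finger parallel gripper is mounted at the origin on a cart in front of the work surface, level with it; the furniture and walls round the work are solid. World frame = base frame: x ahead of the robot, y to its left, z up, the work surface at z = 0. Lengths are in m, angles in rad, forces in N, time in s.
With the tool pointing down it reaches from about 0.3 to 0.775 m from the base axis. Payload 14.6 kg.
Tool frame: the origin (TCP) lies at the very end of the fingers, on their centre line; the grasp point (between the pads) lies 19 mm behind it; x points along the fingers, y is the direction in which the jaws open and shut, and the axes are right-handed (so a half turn about x gives the same grasp; the last joint's range is limited). The gripper opens to 94 mm and grips with 3 to 60 N. Pads are 16 mm wide; open, the fingers measure 119 mm over their backs; the gripper's body (75 mm by 177 mm) begins 78 mm behind the grasp point.
Start: joints at [-0.067, 0.3, 1.521, -0, 1.321, -0.067], TCP at [0.55, -0, 0.205] pointing down, gripper open.
Joint ranges: [-3.03, 3.03], [-0.79, 2.21], [0.23, 2.52], [-1.04, 4.18], [0, 3.07], [-2.55, 2.55]. Speed limits (rad/s): [2.22, 2.22, 2.57, 3.14, 3.14, 3.14].

## Interface

Orientations are given as [roll, pitch, yaw] about the fixed x, y, z axes, in that order (R = Rz(yaw) Ry(pitch) Rx(roll)).
In Python, from station import ctrl, viewer, hand_in gives the robot as it stands. The module is installed in compiled form; this text tells all that it offers.
- The arm moves only by the tool play_rows, never from a script. Its argument "deltas" is a list that holds one entry, the list of rows, each a list of 7 numbers: the shift along the tool's x, y, z in mm, then the turn, a rotation vector about the tool's x, y, z in rad, then the finger opening in mm, from 0 to 94. In form: [[[dx, dy, dz, ax, ay, az, gripper], ...]]. A call has 1 to 10 rows; each row shifts and turns the commanded pose from where the row before left it, along the tool's axes as they then stand; what a row does not reach is not made up. A row lasts 1/10 s, in which the tool goes at most 50 mm and 8.59 degrees, less where a joint would pass 70% of its speed; a pose out of reach is approached as far as the arm can. A call with a gripper value outside its range is refused whole. The fingers move at their own pace and stop on an object; "grip_force" is the grip in N (left out, the last holds). Time passes only in rows, so rows that do not move let the fingers close. It gives the time, the measured TCP pose, the force and the opening at its end, in the units of the state.
- ctrl.get_obs(): the state, without advancing time (a new reading comes with each control period).
- viewer.camera(name): name is "scene" or "side" or "wrist"; returns a dict with "img" (384x512x3 uint8, red, green, blue), "fx", "fy", "cx", "cy" (pixels), "rvec" (rotation vector, rad) and "tvec" (3), from world to camera coordinates, as OpenCV has them. Camera axes: x right, y down, z forward; pixel columns grow to the right and rows downward; lengths in m; the calibration is good to about 2 mm. The wrist camera is an equidistant fisheye: a pixel r from the principal point sees the ray r / f radians off the axis. A picture is of the moment at which its call begins. There is no depth.
- hand_in(): hands the job in, once; it reports no verdict.
The state is a dict: "time_s": time; "qpos": joint angles; "joint_vel": joint speeds; "tau": joint torques, N m; "ee_pos": TCP position; "eef_rot": TCP orientation; "force": force on the tool from outside, world axes, zero at the start; "moment": the same for the moment, N m; "grip_width": finger opening in m.
Only numpy, scipy, OpenCV 4.12 (cv2) and the standard library are available. Lean on these libraries where they do the work, as an engineer would, in place of code of your own. Each camera call takes 0.05 s, during which the arm holds its last target.

## Task

Fit the round tube carrier on the shaker: hang its two lugs on the bayonet ledges, twist it clockwise (seen from above) until the lugs drop fully home into the locking notches under the hooks, and let go of it. Then press the shaker's hold-down lever over until it lies flat on the carrier's rim. Keep the carrier upright all the time and do not knock the mug over.

Things in the scene. Friction and masses are not known exactly. Their poses are not given: they have to be found in the camera images.
- shaker: The shaker, fixed: white housing 170 x 170 x 49 mm, on it a round aluminium platform, diameter 168 mm, top 65 mm above the worktop. Origin: centre of its underside. z up; control panel and hold-down lever on its -x side, two dark bayonet hooks on its +y and -y sides (tops 87 mm above the worktop). The -y hook is the +y hook turned half a turn about z.
- spigot_foot (a point): Centre of the platform's top. Here stands a steel spigot, 30 mm in diameter and 30 mm high, conical from 14 mm up (10 mm wide at the tip), that enters the carrier's bore. Axes as the shaker's.
- ledge_entry (a point): On the +y bayonet's ledge, middle of its open part, where a lug is lowered: 67 mm from the centre, 133 deg anticlockwise from the shaker's +x (+-5 deg is good). The ledge is 6 mm high above the platform, from 146 deg to 96 deg. A hook 5 mm thick, underside 17 mm above the platform, covers it from 120 deg on; the lug is turned clockwise under it. Axes as the shaker's.
- notch (a point): Floor of the +y locking notch, on the platform, 67 mm from the centre on the shaker's +y axis (90 deg), between the ledge's end (96 deg) and the end stop (84 deg), under the hook. A lug there has dropped 6 mm from the ledge and has about 2 deg of play. Locked, the carrier's lug line lies along the shaker's y axis, 43 deg clockwise of the entry. Axes as the shaker's.
- carrier_grip (a point): Centre of the metal handle bar of the loose carrier (0.3 kg), 52 mm above its underside, on its axis. Bar along this point's y: 108 x 12 wide x 12 mm high. Grey disc 118 mm wide, 12 thick, bore 33; six tubes reach 26 mm up. Two lugs under the bar's ends, along +-y, to radius 71 mm, 10 wide, 8 high, level with the underside. Half a turn makes no difference. Home: 117 mm above the worktop; on the ledges 123.
- hold_lever (a joint): Hold-down lever (steel, 20 mm wide, black cross bar at its end). Hinge along the shaker's y at its x = -76 mm, y = 0, 83.5 mm above the worktop. 0 = open, leaning outward; grows as it swings up and over toward the shaker's centre; 1.75 = flat, its foot on the rim of the fully home carrier. Stays where it is left; about 0.5 to 1 N at its end moves it.
- lever_tip (a point): Centre of the lever's black cross bar (10 mm diameter, 24 mm long, along the shaker's y axis), 51 mm from the hinge axis. Open (0) it stands at x = -108 mm, 123 mm above the worktop; flat (1.75) at x = -32 mm, 108 mm above the worktop, in the shaker's frame.
- mug_mid (a point): A green mug that is not part of the work, 86 mm wide and 94 mm high, handle along one side; this point is its centre, half-way up. It stands at the left, on the mouse pad.

How it is judged:
By the outcome, as a careful person would: the job done as asked, in the order asked, and still so for the second after the job is handed in, with the robot touching nothing.
It also fails if it takes over 58 s, if anything falls off the work surface, if the arm or the gripper's body presses on something with over 40 N, if the wrist force passes 120 N, or if a joint passes its speed limit or range.

## Working session

There is one attempt and no reset: what is moved stays moved. The work goes in short steps, Python scripts to look and compute and a tool call to move; the robot and the scene stay as the last step left them, time stands still between calls to the robot, and variables do not carry over. Pictures are saved under pics/ and viewed, and the job is handed in when it is done.

Besides the shell and the picture viewer there is one more tool, called after ">>>" as name([rows], argument=value, ...), one row to a line, values as JSON. play_rows: Moves the arm, as the interface text tells. Its arguments: {"type":"object","properties":{"deltas":{"type":"array","items":{"type":"array","items":{"type":"array","items":{"type":"number"}}}},"grip_force":{"type":"number"}},"required":["deltas"]}

```bash
mkdir -p pics; cat > h.py <<'E'
from station import ctrl, viewer, hand_in
import numpy as np, cv2
def cam(n,f=None):
    d=viewer.camera(n)
    if f: cv2.imwrite('pics/'+f, d['img'][:,:,::-1])
    return d
E
python3 - <<'E'
from h import *
import pickle
D={}
for n in ['scene','side','wrist']:
    D[n]=cam(n,n+'0.png'); d=D[n]
    print(n,d['fx'],d['fy'],d['cx'],d['cy'],d['rvec'],d['tvec'])
pickle.dump(D,open('d0.pkl','wb'))
print(ctrl.get_obs())
E
```

```text
scene 355.1436556365969 355.1436556365969 247.90366032703668 192.41828293846973 [ 2.0148287  -0.70742112  0.43037316] [-0.36527357  0.26999191  0.58098653]
side 495.2444180303515 495.2444180303515 252.3497492741618 191.68521469872474 [ 0.72095987 -2.37719215  1.35426722] [0.46581736 0.19155531 1.25877071]
wrist 297.3186396354542 297.3186396354542 250.19204261671194 191.26085230582842 [-2.86562417e+00 -4.72941886e-05  4.84644658e-04] [-0.54985299 -0.02791705  0.39217582]
{'time_s': 0.15, 'qpos': array([-6.65640138e-02,  3.00332742e-01,  1.52142420e+00, -1.55003422e-05,
        1.32069119e+00, -6.65752621e-02]), 'joint_vel': array([-0.00060151, -0.00172958, -0.00074679, -0.00117726, -0.00074417,
       -0.00038716]), 'tau': array([-2.50185103e-04, -5.31960297e+01, -3.52822959e+01,  7.07691838e-02,
        2.35654798e-02, -3.66386917e-05]), 'ee_pos': array([5.49807149e-01, 2.56415149e-05, 2.05028591e-01]), 'eef_rot': array([-1.61982201,  1.56994072,  3.09258206]), 'force': array([-0.45825023, -0.74986945, -0.62454959]), 'moment': array([-0.0201951 ,  0.04983548, -0.01663955]), 'grip_width': 0.09367921424536824}
```

View pics/scene0.png

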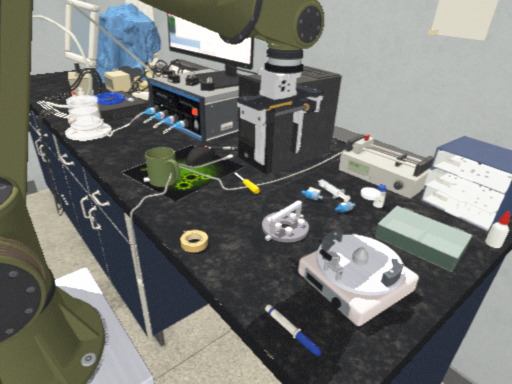

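View pics/side0.png

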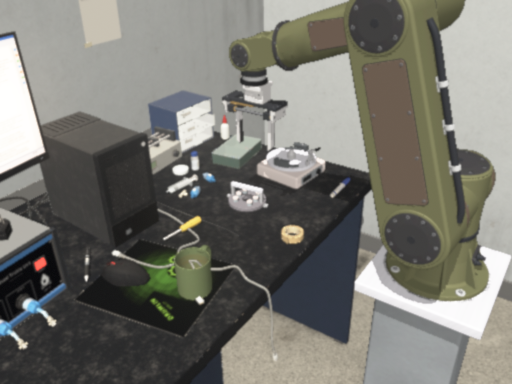

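View pics/wrist0.png

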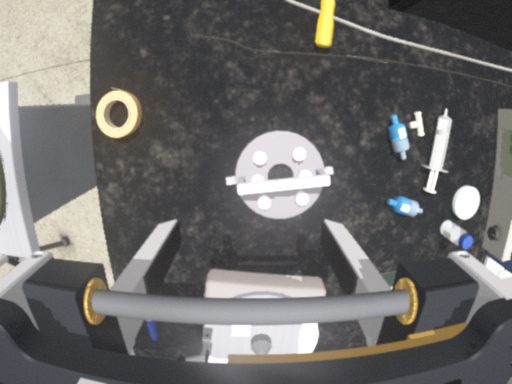

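```bash
python3 - <<'E'
import cv2
a=cv2.imread('pics/scene0.png')[195:325,250:430]; cv2.imwrite('pics/c1.png',cv2.resize(a,None,fx=4.4,fy=4.4,interpolation=3))
a=cv2.imread('pics/wrist0.png')[120:225,215:345]; cv2.imwrite('pics/c2.png',cv2.resize(a,None,fx=5,fy=5,interpolation=3))
a=cv2.imread('pics/side0.png')[130:220,220:340]; cv2.imwrite('pics/c3.png',cv2.resize(a,None,fx=6,fy=6,interpolation=3))
E
```

```text
(no output)
```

View pics/c1.png

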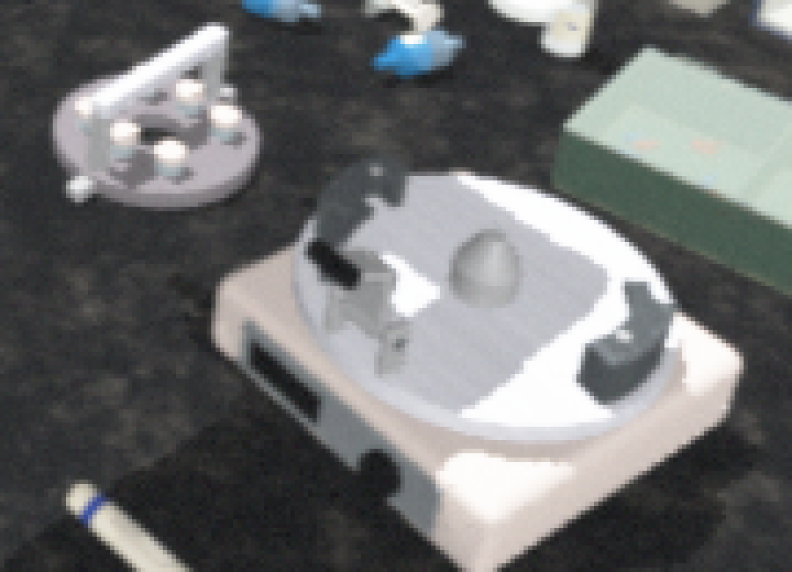

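View pics/c2.png

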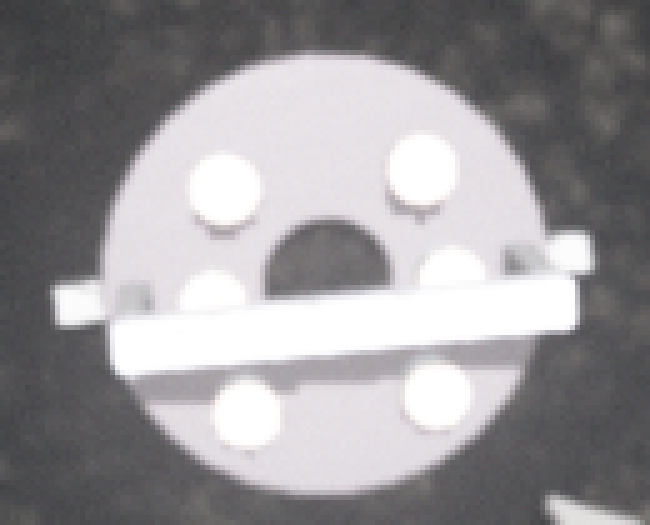

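View pics/c3.png

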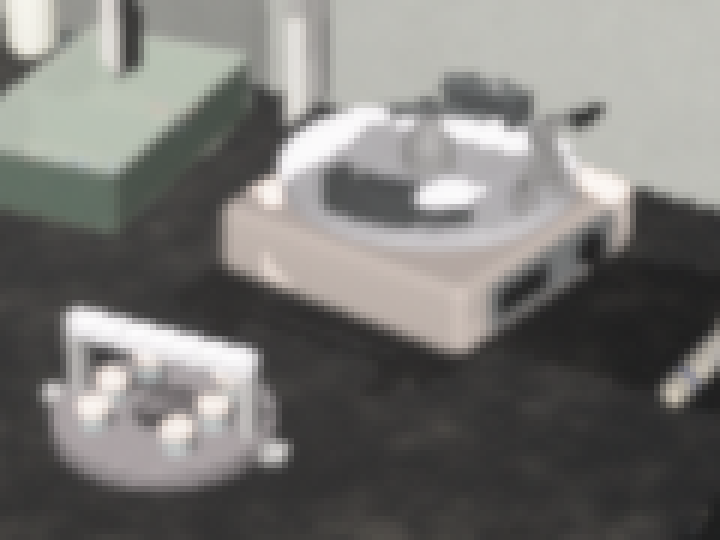

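```bash
cat >> h.py <<'E'
def proj(d,P):
    P=np.atleast_2d(P).astype(float)
    R=cv2.Rodrigues(np.array(d['rvec']))[0]; c=P@R.T+np.array(d['tvec'])
    if d.get('fish'):
        r=np.hypot(c[:,0],c[:,1]); th=np.arctan2(r,c[:,2]); s=th/np.maximum(r,1e-9)
        return np.c_[d['fx']*c[:,0]*s+d['cx'], d['fy']*c[:,1]*s+d['cy']]
    return np.c_[d['fx']*c[:,0]/c[:,2]+d['cx'], d['fy']*c[:,1]/c[:,2]+d['cy']]
def ray(d,uv):
    x=(np.array(uv,float)-[d['cx'],d['cy']])/d['fx']
    if d.get('fish'):
        r=np.hypot(*x); v=np.r_[x/r*np.sin(r),np.cos(r)] if r>1e-9 else np.r_[0,0,1.]
    else: v=np.r_[x,1]
    R=cv2.Rodrigues(np.array(d['rvec']))[0]
    return -R.T@np.array(d['tvec']), R.T@v
def onz(d,uv,z):
    o,v=ray(d,uv); return o+v*(z-o[2])/v[2]
def cr(x,y,s,ox,oy): return ((x+.5)/s-.5+ox,(y+.5)/s-.5+oy)
E
python3 - <<'E'
from h import *
import pickle
D=pickle.load(open('d0.pkl','rb')); D['wrist']['fish']=1
w=D['wrist']; print('cam',ray(w,(w['cx'],w['cy'])))
c2=lambda x,y:cr(x,y,5,215,120)
L=onz(w,c2(55,303),.006);R=onz(w,c2(594,252),.006)
print('lugs',L,R,(L+R)/2,np.linalg.norm(L-R),np.degrees(np.arctan2(*(R-L)[[1,0]])))
cs=[onz(w,c2(*p),.058) for p in [(110,322),(118,376),(575,277),(578,328)]]
print('bar',np.mean(cs,0),[np.round(c,4) for c in cs])
for p in [(103,280),(547,270)]: print('disc',onz(w,c2(*p),.012))
for p in [(325,50),(325,494)]: print('disc',onz(w,c2(*p),.012 if p[1]>100 else .006))
s=D['scene'];t=D['side']
print('spig',onz(s,cr(487,233,4.4,250,195),.095),onz(t,cr(430,100,6,220,130),.095))
print('lever',onz(s,cr(333,262,4.4,250,195),.123),onz(t,cr(585,115,6,220,130),.123))
E
```

```text
cam (array([0.54998352, 0.07999137, 0.38475842]), array([-3.27350856e-04, -2.72478867e-01, -9.62161712e-01]))
lugs [ 0.51754552 -0.01217017  0.006     ] [0.66086929 0.00221942 0.006     ] [ 0.5892074  -0.00497537  0.006     ] 0.14404430836809212 5.733236836942407
bar [ 0.58874345 -0.00474993  0.058     ] [array([ 0.5344, -0.004 ,  0.058 ]), array([ 0.5361, -0.0168,  0.058 ]), array([0.6414, 0.0069, 0.058 ]), array([ 0.643 , -0.0052,  0.058 ])]
disc [ 0.53057488 -0.0046389   0.012     ]
disc [ 0.64650564 -0.00152821  0.012     ]
disc [0.58725495 0.05423232 0.006     ]
disc [ 0.58943697 -0.06353214  0.012     ]
spig [ 0.56364791 -0.23137936  0.095     ] [ 0.57545655 -0.25190823  0.095     ]
lever [ 0.46564137 -0.22112926  0.123     ] [ 0.46581812 -0.22758427  0.123     ]
```

```bash
cat >> h.py <<'E'
from scipy.spatial.transform import Rotation as Ro
def pose():
    o=ctrl.get_obs(); return np.array(o['ee_pos']),Ro.from_euler('xyz',o['eef_rot']).as_matrix(),o
E
python3 - <<'E'
from h import *
p,R,o=pose(); print(p,R.round(3))
E
```

```text
[5.49807149e-01 2.56415149e-05 2.05028591e-01] [[-0.001  1.     0.   ]
 [ 0.     0.    -1.   ]
 [-1.    -0.001 -0.   ]]
```

>>> play_rows([
  [[-5,5,40,0,0,0,94],[-5,5,40,0,0,0,94],[-5,5,40,0,0,0,94],[-5,5,40,0,0,0,94],[0,0,40,0,0,0,94],[0,0,40,0,0,0,94],[0,0,0,0,0,0,94],[0,0,0,0,0,0,94]],
])

```text
time_s: 0.95
ee_pos: [0.5697, -0.2403, 0.2249]
eef_rot: [-2.2, 1.57, 2.511]
force: [0.3, 0.1, -0.0]
grip_width: 0.0939
```

```bash
python3 - <<'E'
from h import *
import pickle
w=cam('wrist','w1.png'); pickle.dump(w,open('w1.pkl','wb')); print(pose())
cv2.imwrite('pics/w1b.png',cv2.resize(w['img'][60:300,120:400,::-1],None,fx=2.8,fy=2.5,interpolation=3)[:600] )
E
```

```text
(array([ 0.56992011, -0.2394916 ,  0.22512625]), array([[-5.48680049e-04,  9.99999849e-01, -4.21878122e-05],
       [ 4.70648921e-04, -4.19295782e-05, -9.99999888e-01],
       [-9.99999739e-01, -5.48699844e-04, -4.70625844e-04]]), {'time_s': 1.0, 'qpos': array([-4.57132899e-01,  4.41695852e-01,  1.28279911e+00,  1.82277872e-04,
        1.41779777e+00, -4.57118683e-01]), 'joint_vel': array([ 0.02193222, -0.01049231,  0.00535878, -0.00085425, -0.00169077,
       -0.00105913]), 'tau': array([-1.83323085e+00, -6.14339089e+01, -3.65663266e+01, -5.65563514e-04,
        3.99241643e-02, -4.84281010e-02]), 'ee_pos': array([ 0.56992011, -0.2394916 ,  0.22512625]), 'eef_rot': array([-2.27974997,  1.57007344,  2.43259695]), 'force': array([0.02418457, 0.62979842, 0.19734106]), 'moment': array([-0.02084437, -0.00813958,  0.04736388]), 'grip_width': 0.09387870923035711})
```

View pics/w1.png

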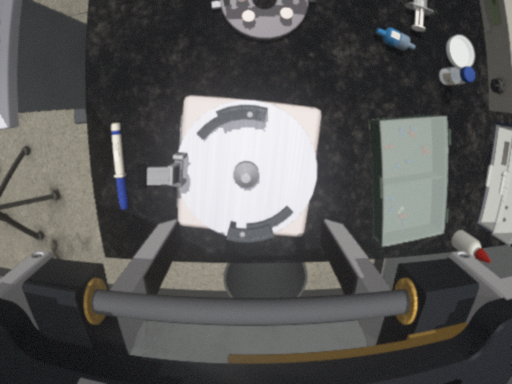

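```bash
python3 - <<'E'
import cv2
a=cv2.imread('pics/w1.png')[90:246,140:330]; cv2.imwrite('pics/c4.png',cv2.resize(a,None,fx=3.8,fy=3.8,interpolation=3))
E
```

```text
(no output)
```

View pics/c4.png

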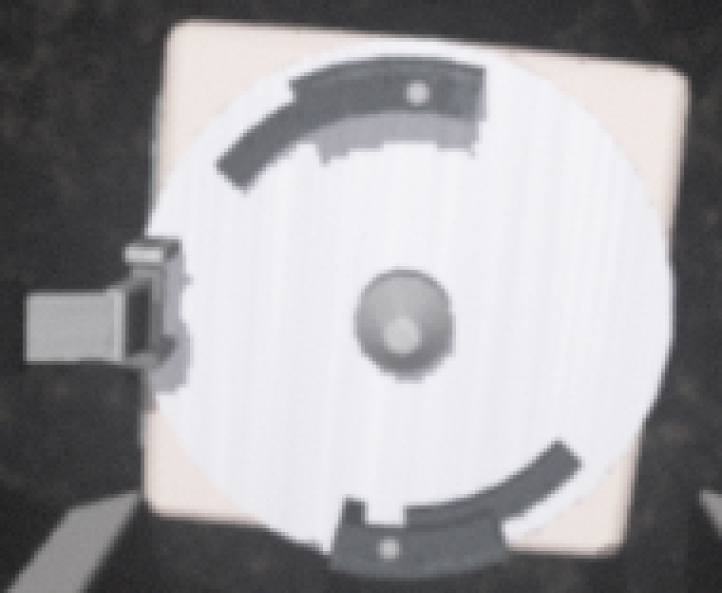

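```bash
python3 - <<'E'
from h import *
import pickle
w=pickle.load(open('w1.pkl','rb'));w['fish']=1
c=lambda x,y:cr(x,y,3.8,140,90)
a=onz(w,c(418,92),.087);b=onz(w,c(389,549),.087)
print('screws',a,b,(a+b)/2,np.linalg.norm(a-b),np.degrees(np.arctan2(*(a-b)[[1,0]])))
t=onz(w,c(402,335),.095);print('spig',t)
E1=[onz(w,c(*p),.049) for p in [(220,22),(660,63),(688,110),(628,520),(590,551),(180,516),(146,490),(163,60)]]
for i in (0,2,4,6):
    d=E1[i+1]-E1[i]; print('edge',np.degrees(np.arctan2(d[1],d[0])))
P=np.array([onz(w,c(*p),.065)[:2] for p in [(147,235),(672,300),(665,380),(655,215),(620,150),(560,88),(300,55),(190,130),(200,450),(250,505),(300,540),(590,490)]])
A=np.c_[2*P,np.ones(len(P))];s=np.linalg.lstsq(A,(P**2).sum(1),rcond=None)[0];print('circ',s[:2],np.sqrt(s[2]+s[0]**2+s[1]**2), np.hypot(*(P-s[:2]).T))
for p,z in [((235,175),.071),((565,455),.071),((485,95),.087),((333,550),.087),((403,518),.071),((75,325),.123),((25,325),.123),((155,255),.087)]:
    q=onz(w,c(*p),z)[:2]-s[:2]; print(p,q,np.hypot(*q),np.degrees(np.arctan2(q[1],q[0])))
E
```

```text
screws [ 0.56936496 -0.16524651  0.087     ] [ 0.56021573 -0.30217607  0.087     ] [ 0.56479034 -0.23371129  0.087     ] 0.1372348842163051 86.17734630947163
spig [ 0.5647627  -0.23301806  0.095     ]
edge -5.279509119941722
edge -95.63538887278537
edge 174.7667695827798
edge 84.74084650055745
circ [ 0.56522687 -0.23194488] 0.08329122543628921 [0.08320519 0.08316839 0.08526436 0.08218262 0.08182016 0.0823551
 0.08385253 0.08578674 0.0805911  0.08230154 0.08451523 0.08429859]
(235, 175) [-0.05036087  0.04250268] 0.0658991250712172 139.83688937630754
(565, 455) [ 0.05013221 -0.04538262] 0.06762263316123623 -42.153245432979375
(485, 95) [0.02279208 0.06591797] 0.0697470968663179 70.926444572446
(333, 550) [-0.02225857 -0.07064158] 0.07406535940989617 -107.489203344505
(403, 518) [-0.00091673 -0.06651434] 0.06652065967566735 -90.78962506905094
(75, 325) [-0.0863216   0.00874218] 0.08676315333417225 174.21711271014058
(25, 325) [-0.1005523   0.00893011] 0.10094806557984852 174.9248408482567
(155, 255) [-0.07205601  0.02123851] 0.0751208533846245 163.57711398547147
```

>>> play_rows([
  [[0,3,-40,0,0,0,60],[0,3,-40,0,0,0,60],[10,3,-40,0,0,0,60],[10,3,-40,0,0,0,60],[10,3,-40,0,0,0,60],[10,4,-34.5,0,0,0,60],[10,0,0,-0.13,0,0,60],[10,0,0,-0.13,0,0,60],[10,0,0,-0.13,0,0,60],[10,0,0,-0.13,0,0,60]],
])

```text
time_s: 2.0
ee_pos: [0.5886, -0.0038, 0.1453]
eef_rot: [1.651, 1.571, 0.608]
force: [0.2, -0.2, -0.7]
grip_width: 0.06
```

>>> play_rows([
  [[10,0,0,-0.13,0,0,60],[5,0,0,-0.13,0,0,60],[0,0,0,-0.13,0,0,60],[0,0,0,-0.13,0,0,60],[0,0,0,-0.13,0,0,60],[0,0,0,-0.13,0,0,60],[0,0,0,-0.13,0,0,60],[0,0,0,-0.13,0,0,60],[0,0,0,-0.11,0,0,60],[0,0,0,0,0,0,60]],
])

```text
time_s: 3.0
ee_pos: [0.5887, -0.0042, 0.1307]
eef_rot: [0.534, 1.571, 0.637]
force: [0.0, 0.9, -0.5]
grip_width: 0.0603
```

```bash
python3 - <<'E'
from h import *
import pickle
w=cam('wrist','w2.png'); pickle.dump(w,open('w2.pkl','wb'))
p,R,o=pose();print(p,R.round(3),o['qpos'],o['grip_width'])
E
```

```text
[ 0.58877719 -0.00436254  0.1306409 ] [[ 0.    -0.098  0.995]
 [ 0.     0.995  0.098]
 [-1.     0.     0.   ]] [-6.96485564e-02  4.53453437e-01  1.49057389e+00  8.88014080e-05
  1.19740028e+00 -1.73873181e+00] 0.06016307116997636
```

View pics/w2.png

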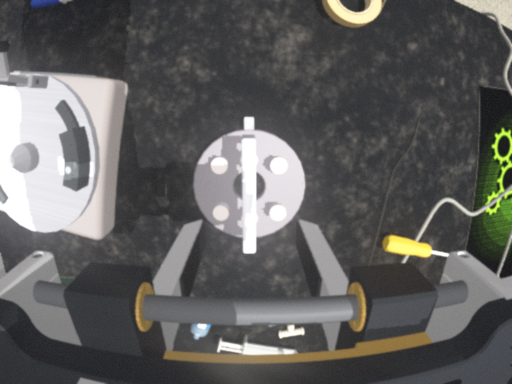

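```bash
python3 - <<'E'
from h import *
import pickle
w=pickle.load(open('w2.pkl','rb'));w['fish']=1
a=onz(w,(249,137),.058);b=onz(w,(250,252),.058);print(a,b,(a+b)/2)
a=onz(w,(249,117.5),.006);print('lug',a)
a=onz(w,(193.5,184),.012);b=onz(w,(305,184),.012);print(a,b,(a+b)/2)
E
```

```text
[ 0.53363224 -0.01025971  0.058     ] [0.64080962 0.00160861 0.058     ] [ 0.58722093 -0.00432555  0.058     ]
lug [ 0.51855151 -0.01206617  0.006     ]
[ 0.59228592 -0.06304433  0.012     ] [0.5802867  0.05324627 0.012     ] [ 0.58628631 -0.00489903  0.012     ]
```

>>> play_rows([
  [[20,0,0,0,0,0,60],[20,0,0,0,0,0,60],[20,0,0,0,0,0,60],[20,0,0,0,0,0,60],[15,0,0,0,0,0,60],[0,0,0,0,0,0,60],[0,0,0,0,0,0,20],[0,0,0,0,0,0,8],[0,0,0,0,0,0,8],[0,0,0,0,0,0,8]],
], grip_force=40)

```text
time_s: 4.05
ee_pos: [0.5893, -0.0055, 0.0361]
eef_rot: [-0.172, 1.57, -0.073]
force: [-0.4, -0.5, -0.2]
grip_width: 0.0315
```

```bash
python3 - <<'E'
from h import *
p,R,o=pose();print(p,R.round(3),o['force'],o['moment'],o['grip_width'])
w=cam('wrist','w3.png')
E
```

```text
[ 0.58925448 -0.00550986  0.03608251] [[ 0.001 -0.099  0.995]
 [-0.     0.995  0.099]
 [-1.    -0.     0.001]] [-0.41562081 -0.4642983  -0.18052301] [ 0.07288274 -0.08444108 -0.0048348 ] 0.031450340670336745
```

View pics/w3.png

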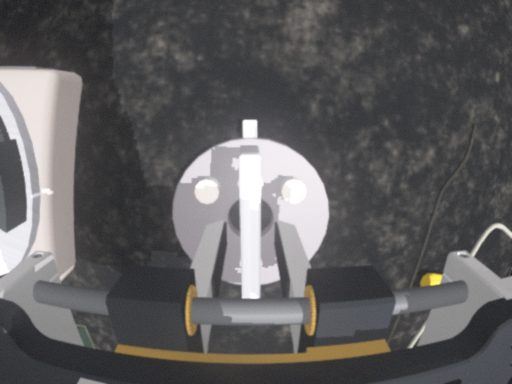

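Still closing; fingers straddle the bar (col ~250). Continue closing.

>>> play_rows([
  [[0,0,0,0,0,0,5],[0,0,0,0,0,0,5],[0,0,0,0,0,0,5],[0,0,0,0,0,0,5],[0,0,0,0,0,0,5]],
], grip_force=40)

```text
time_s: 4.6
ee_pos: [0.589, -0.0055, 0.0355]
eef_rot: [-0.624, 1.571, -0.525]
force: [-0.9, -0.9, 2.3]
grip_width: 0.0116
```

```bash
python3 - <<'E'
from h import *
p,R,o=pose();print(p,R.round(3),o['force'],o['moment'],o['grip_width'])
w=cam('wrist','w4.png')
cv2.imwrite('pics/w4c.png',cv2.resize(w['img'][100:350,130:380,::-1],None,fx=2.4,fy=2.4))
E
```

```text
[ 0.58902497 -0.00550895  0.03553156] [[ 0.    -0.099  0.995]
 [-0.     0.995  0.099]
 [-1.    -0.     0.   ]] [-0.86994215 -0.94631985  2.34775381] [ 0.00920246 -0.00160241  0.03557432] 0.011631437561262212
```

View pics/w4c.png

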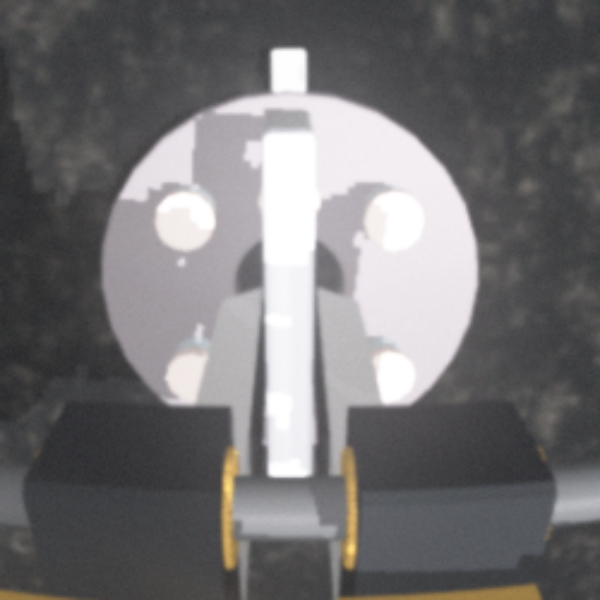

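```bash
python3 - <<'E'
from h import *
w=cam('wrist');w['fish']=1
p,R,o=pose()
t=onz(w,(250,119.8),.004); print('lugtip',t, (t-p)@R)
for c in [(102,270),(478,270)]:
  q=onz(w,(130+c[0]/2.4,100+c[1]/2.4),.012);print((q-p)@R)
q=onz(w,(130+290/2.4,100+92/2.4),.012);print((q-p)@R)
d=np.array([.5648,-.2333,0])-[p[0],p[1],0];print(d@R*1000)
E
```

```text
lugtip [ 0.51777695 -0.01212438  0.004     ] [ 0.03152996  0.00049578 -0.07156185]
[ 0.02354044 -0.05718863 -0.00506669]
[ 0.02353399  0.05942407 -0.00509764]
[ 0.02353129  0.00107776 -0.05910842]
[ 7.26005987e-03 -2.24252531e+02 -4.66826324e+01]
```

>>> play_rows([
  [[-10,0,0,0,0,0,5],[-20,0,0,0,0,0,5],[-25,0,0,0,0,0,5],[-25,0,0,0,0,0,5],[-25,0,0,0,0,0,5],[-25,0,0,0,0,0,5],[0,-14,-3,0,0,0,5],[0,-28,-6,0,0,0,5],[0,-28,-6,0,0,0,5],[0,-28,-6,0,0,0,5]],
])

```text
time_s: 5.7
ee_pos: [0.5768, -0.1068, 0.164]
eef_rot: [2.855, 1.569, 2.954]
force: [-0.0, -0.3, -3.4]
grip_width: 0.0119
```

>>> play_rows([
  [[0,-28,-6,0,0,0,5],[0,-28,-6,0,0,0,5],[0,-28,-6,0,0,0,5],[0,-28,-6,0,0,0,5],[0,-14.3,-1.7,0,0,0,5],[0,0,0,0.1,0,0,5],[0,0,0,0.13,0,0,5],[0,0,0,0.13,0,0,5],[0,0,0,0.13,0,0,5],[0,0,0,0.13,0,0,5]],
])

```text
time_s: 6.7
ee_pos: [0.5644, -0.2332, 0.1645]
eef_rot: [-3.125, 1.569, 2.632]
force: [-0.1, -0.7, -2.8]
grip_width: 0.0113
```

>>> play_rows([
  [[0,0,0,0.13,0,0,5],[0,0,0,0.13,0,0,5],[0,0,0,0.133,0,0,5],[0,0,0,0,0,0,5],[0,0,0,0,0,0,5]],
])

```text
time_s: 7.2
ee_pos: [0.5645, -0.2332, 0.1648]
eef_rot: [-2.744, 1.57, 2.63]
force: [-0.3, -0.2, -2.6]
grip_width: 0.0116
```

```bash
python3 - <<'E'
from h import *
import pickle
D={n:cam(n,n+'5.png') for n in ['wrist','scene','side']}; pickle.dump(D,open('d5.pkl','wb'))
p,R,o=pose();print(p,R.round(4),o['force'],o['grip_width'],o['time_s'])
cv2.imwrite('pics/s5.png',np.hstack([cv2.resize(D['scene']['img'][200:330,280:430,::-1],(400,346),interpolation=3),cv2.resize(D['side']['img'][120:220,240:340,::-1],(346,346),interpolation=3)]))
E
```

```text
[ 0.56466791 -0.23329617  0.16523787] [[-3.000e-04  7.903e-01  6.127e-01]
 [ 1.000e-04  6.127e-01 -7.903e-01]
 [-1.000e+00 -1.000e-04 -3.000e-04]] [ 0.36328316 -0.14361057 -3.82475288] 0.011797292954681226 7.35
```

View pics/wrist5.png

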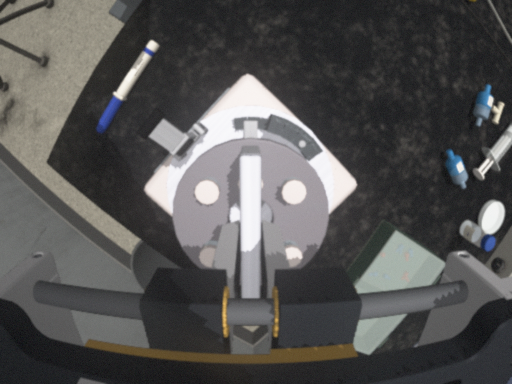

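View pics/s5.png

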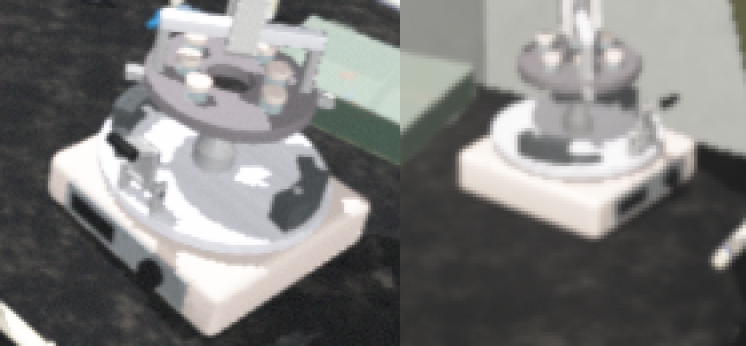

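```bash
python3 - <<'E'
from h import *
import pickle
D=pickle.load(open('d5.pkl','rb')); D['wrist']['fish']=1
C=np.array([.5648,-.2333]);yaw=np.radians(-5.35)
def S(x,y,z):
    return [C[0]+x*np.cos(yaw)-y*np.sin(yaw),C[1]+x*np.sin(yaw)+y*np.cos(yaw),z]
def pol(r,a,z): return S(r*np.cos(np.radians(a)),r*np.sin(np.radians(a)),z)
for n,(x0,y0,x1,y1,s) in {'wrist':(130,60,370,270,3),'scene':(285,200,435,330,5),'side':(240,110,345,215,5)}.items():
    d=D[n];im=cv2.resize(d['img'][y0:y1,x0:x1,::-1],None,fx=s,fy=s,interpolation=3)
    def dr(P,col,closed=False):
        q=np.round((proj(d,P)-[x0,y0]+.5)*s).astype(int); cv2.polylines(im,[q],closed,col,1)
    dr([pol(.084,a,.065) for a in range(0,360,5)],(0,0,255),True)
    dr([S(*p) for p in [(-.085,-.085,.049),(.085,-.085,.049),(.085,.085,.049),(-.085,.085,.049)]],(0,160,0),True)
    for o in (0,180):
        dr([pol(.067,a+o,.071) for a in range(96,147,5)],(255,0,0))
        dr([pol(.067,a+o,.087) for a in range(84,121,4)],(255,0,255))
    dr([S(-.108,-.012,.123),S(-.108,.012,.123)],(0,255,255))
    cv2.imwrite(f'pics/o_{n}.png',im)
E
```

```text
(no output)
```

View pics/o_wrist.png

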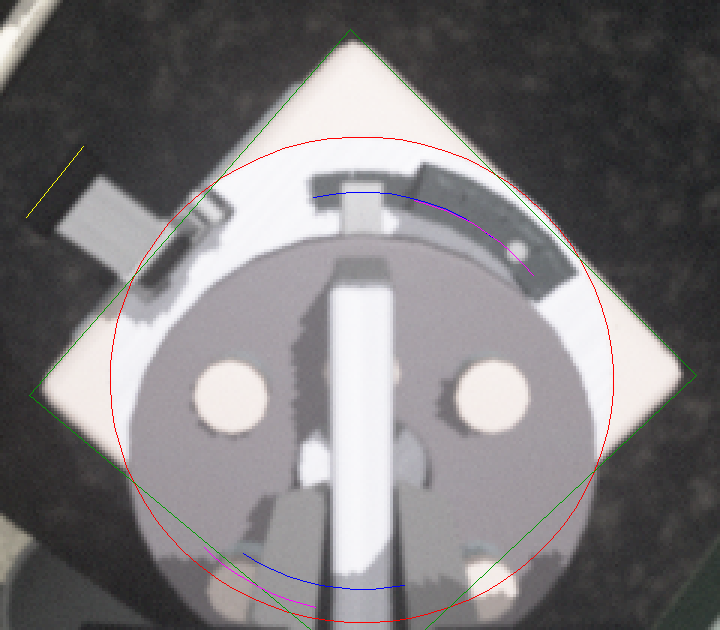

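View pics/o_scene.png

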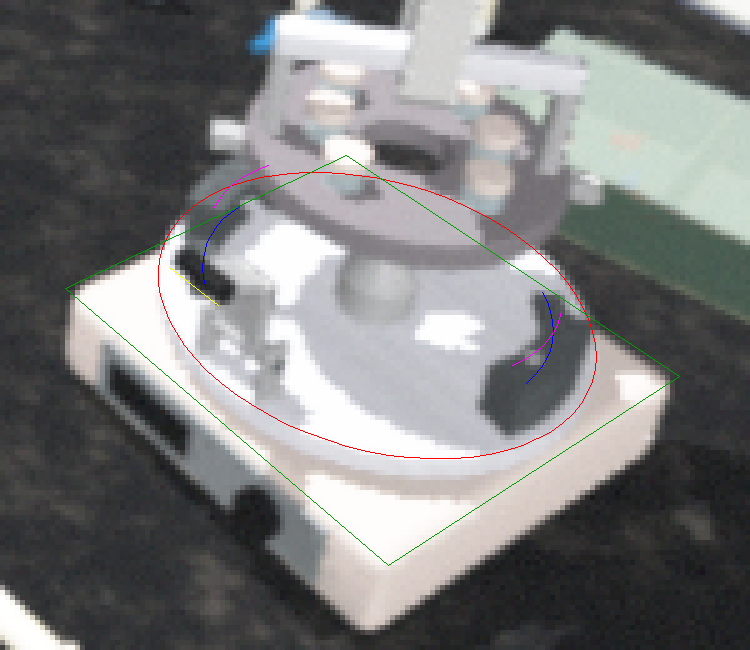

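View pics/o_side.png

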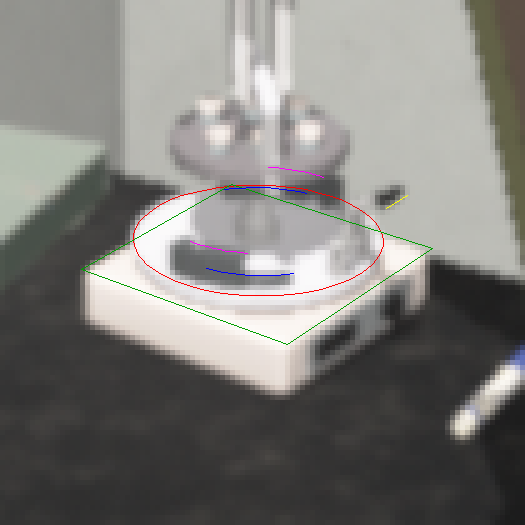

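```bash
python3 - <<'E'
from h import *
import pickle
D=pickle.load(open('d5.pkl','rb')); D['wrist']['fish']=1
C=np.array([.5646,-.2333]);yaw=np.radians(37.81-0)
R=np.array([[.7903,.6127],[.6127,-.7903]]) # tool y, tool z dirs as columns
def T(y,z,h):
    v=R@[y,z-.0005]; return [C[0]+v[0],C[1]+v[1],.1297+h]
C2=np.array([.5648,-.2333]);yw=np.radians(-5.35)
for n,(x0,y0,x1,y1,s) in {'wrist':(130,60,370,270,3),'scene':(285,190,435,310,5),'side':(250,90,330,170,7)}.items():
    d=D[n];im=cv2.resize(d['img'][y0:y1,x0:x1,::-1],None,fx=s,fy=s,interpolation=3)
    def dr(P,col,closed=False):
        q=np.round((proj(d,P)-[x0,y0]+.5)*s).astype(int); cv2.polylines(im,[q],closed,col,1)
    for h in (0,.012): dr([T(.059*np.cos(a),.059*np.sin(a),h) for a in np.linspace(0,6.28,60)],(0,0,255),True)
    dr([T(y,z,.058) for y,z in [(-.006,-.054),(.006,-.054),(.006,.054),(-.006,.054)]],(0,160,0),True)
    for g in (1,-1): dr([T(y,g*z,.008) for y,z in [(-.005,.059),(-.005,.071),(.005,.071),(.005,.059)]],(255,0,0))
    for r,z in [(.015,.079),(.015,.065),(.005,.095)]:
        dr([[C2[0]+r*np.cos(a),C2[1]+r*np.sin(a),z] for a in np.linspace(0,6.28,30)],(255,0,255),True)
    cv2.imwrite(f'pics/p_{n}.png',im)
E
```

```text
(no output)
```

View pics/p_wrist.png

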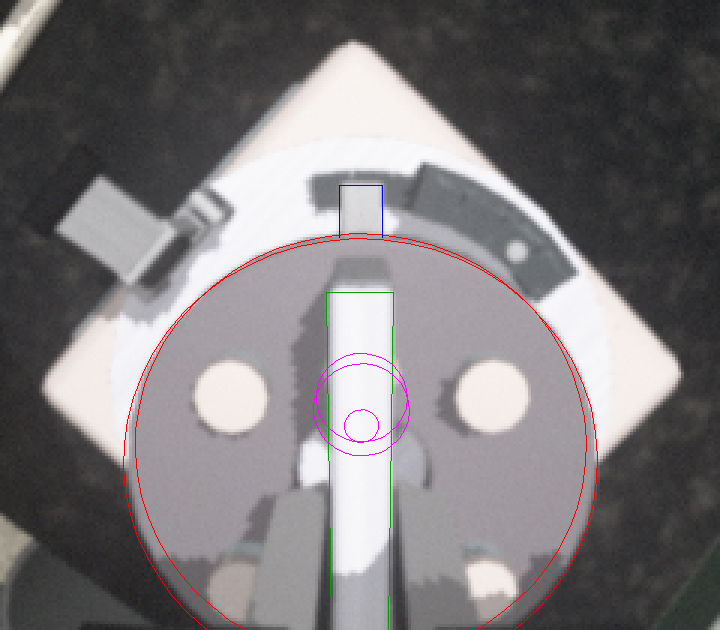

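View pics/p_scene.png

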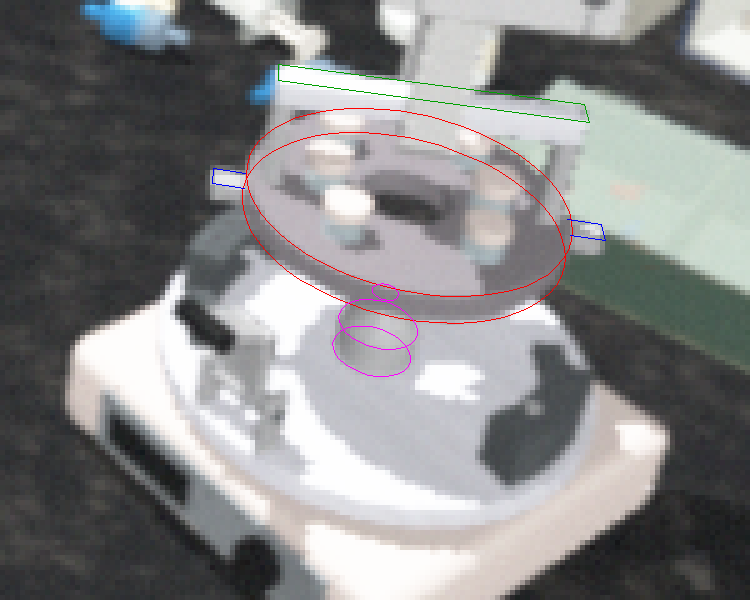

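View pics/p_side.png

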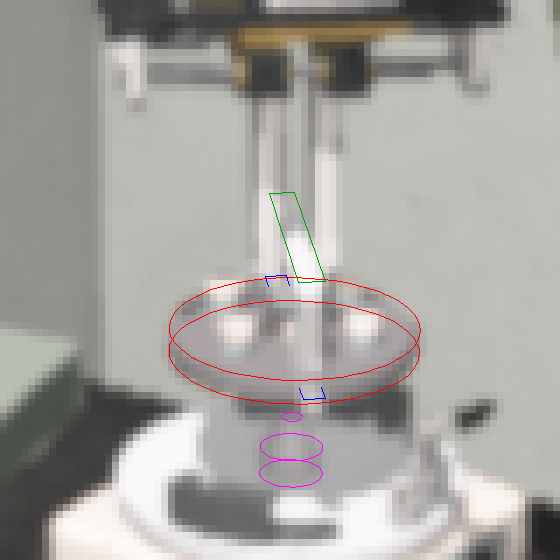

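>>> play_rows([
  [[8,0,0,0,0,0,5],[8,0,0,0,0,0,5],[8,0,0,0,0,0,5],[8,0,0,0,0,0,5],[6,0,0,0,0,0,5],[6,0,0,0,0,0,5],[4,0,0,0,0,0,5],[0,0,0,0,0,0,5]],
])

```text
time_s: 8.15
ee_pos: [0.5646, -0.2332, 0.1168]
eef_rot: [-2.699, 1.57, 2.671]
force: [0.2, -0.3, -2.9]
grip_width: 0.0115
```

>>> play_rows([
  [[2,0,0,0,0,0,5],[2,0,0,0,0,0,5],[2,0,0,0,0,0,5],[0,0,0,0,0,0,5]],
])

```text
time_s: 8.55
ee_pos: [0.5646, -0.2333, 0.1112]
eef_rot: [-2.661, 1.57, 2.709]
force: [-0.1, -0.4, -3.6]
grip_width: 0.0116
```

>>> play_rows([
  [[2,0,0,0,0,0,5],[1,0,0,0,0,0,5],[1,0,0,0,0,0,5],[0,0,0,0,0,0,5]],
])

```text
time_s: 8.95
ee_pos: [0.5647, -0.2333, 0.1073]
eef_rot: [-2.66, 1.571, 2.709]
force: [0.4, 0.4, -3.1]
grip_width: 0.0117
```

```bash
python3 - <<'E'
from h import *
w=cam('wrist','w6.png');p,R,o=pose();print(p,o['force'],o['moment'])
cv2.imwrite('pics/w6c.png',cv2.resize(w['img'][70:270,130:370,::-1],None,fx=3,fy=3,interpolation=3))
E
```

```text
[ 0.5646962  -0.2333177   0.10739108] [ 0.10424406  1.12810851 -3.67199913] [ 0.08018698 -0.08150654 -0.00318461]
```

View pics/w6c.png

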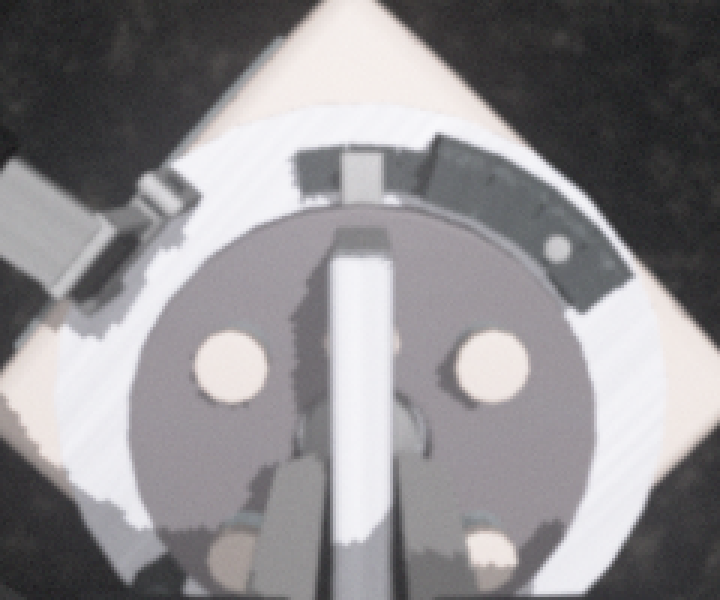

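>>> play_rows([
  [[0.5,0,0,0,0,0,5],[0.5,0,0,0,0,0,5],[0.5,0,0,0,0,0,5],[0,0,0,0,0,0,5]],
])

```text
time_s: 9.4
ee_pos: [0.5649, -0.2333, 0.1065]
eef_rot: [0.566, 1.57, -0.348]
force: [-1.5, 2.6, 4.0]
grip_width: 0.0114
```

>>> play_rows([
  [[0,0,0,0.05,0,0,5],[0,0,0,0.05,0,0,5],[0,0,0,0.05,0,0,5],[0,0,0,0.05,0,0,5],[0,0,0,0.05,0,0,5],[0,0,0,0.05,0,0,5]],
])

```text
time_s: 10.0
ee_pos: [0.5651, -0.2336, 0.1065]
eef_rot: [0.631, 1.569, -0.584]
force: [-0.0, -0.3, 2.9]
grip_width: 0.0114
```

>>> play_rows([
  [[0,0,0,0.05,0,0,5],[0,0,0,0.05,0,0,5],[0,0,0,0.05,0,0,5],[0,0,0,0.05,0,0,5],[0,0,0,0.05,0,0,5],[0,0,0,0,0,0,5]],
])

```text
time_s: 10.6
ee_pos: [0.5651, -0.2336, 0.1065]
eef_rot: [0.913, 1.569, -0.551]
force: [-0.1, -0.4, 4.0]
grip_width: 0.0114
```

```bash
python3 - <<'E'
from h import *
w=cam('wrist','w7.png');p,R,o=pose();print(p,o['force'],o['moment'],o['grip_width'],np.degrees(np.arctan2(R[1,1],R[0,1])))
cv2.imwrite('pics/w7c.png',cv2.resize(w['img'][70:270,130:370,::-1],None,fx=3,fy=3,interpolation=3))
E
```

```text
[ 0.56507579 -0.23355228  0.10647834] [-0.18331397  0.1634401   3.84116273] [-0.07847098  0.05326902  0.09251495] 0.011515035945344032 6.193123009307201
```

View pics/w7c.png

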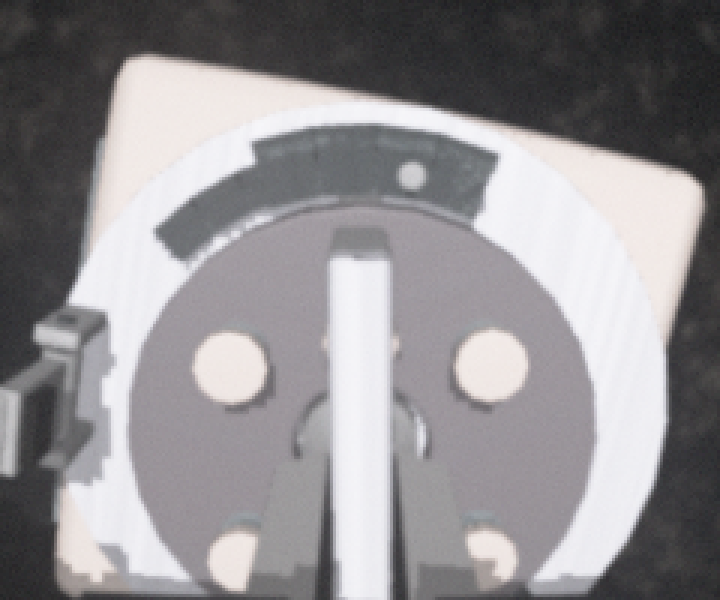

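>>> play_rows([
  [[0.3,0,0,0.04,0,0,5],[0.3,0,0,0.04,0,0,5],[0.3,0,0,0.04,0,0,5],[0,0,0,0.04,0,0,5],[0,0,0,0.02,0,0,5],[0,0,0,0,0,0,5]],
])

```text
time_s: 11.25
ee_pos: [0.5651, -0.2333, 0.1054]
eef_rot: [1.406, 1.57, -0.237]
force: [2.3, 1.7, 1.3]
grip_width: 0.0119
```

```bash
cat > st.py <<'E'
from h import *
p,R,o=pose();print(o['time_s'],p,o['force'],o['moment'],o['grip_width'],np.degrees(np.arctan2(R[1,1],R[0,1])))
E
python3 st.py
```

```text
11.25 [ 0.56508965 -0.23331018  0.10540959] [2.3033901  1.73693235 1.31707079] [ 0.11738242 -0.48049981  0.01605341] 0.011852253592808558 -4.122813698490816
```

>>> play_rows([
  [[1,0,0,0.01,0,0,5],[1,0,0,0.01,0,0,5],[1,0,0,0,0,0,5],[0,0,0,0,0,0,5]],
])

```text
time_s: 11.65
ee_pos: [0.5654, -0.233, 0.103]
eef_rot: [1.532, 1.569, -0.13]
force: [0.7, 4.6, 9.7]
grip_width: 0.0117
```

```bash
python3 st.py
```

```text
11.65 [ 0.56538078 -0.23304157  0.10302609] [0.65797554 4.61959185 9.69636009] [ 0.53286278 -0.04245706  0.16383047] 0.011655955788821028 -5.259617772408602
```

```bash
python3 - <<'E'
from h import *
D={n:cam(n,n+'8.png') for n in ['wrist','scene','side']}
cv2.imwrite('pics/s8.png',np.hstack([cv2.resize(D['scene']['img'][210:330,290:420,::-1],(433,400),interpolation=3),cv2.resize(D['side']['img'][120:210,250:330,::-1],(356,400),interpolation=3)]))
cv2.imwrite('pics/w8c.png',cv2.resize(D['wrist']['img'][70:270,130:370,::-1],None,fx=3,fy=3,interpolation=3))
E
```

```text
(no output)
```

View pics/s8.png

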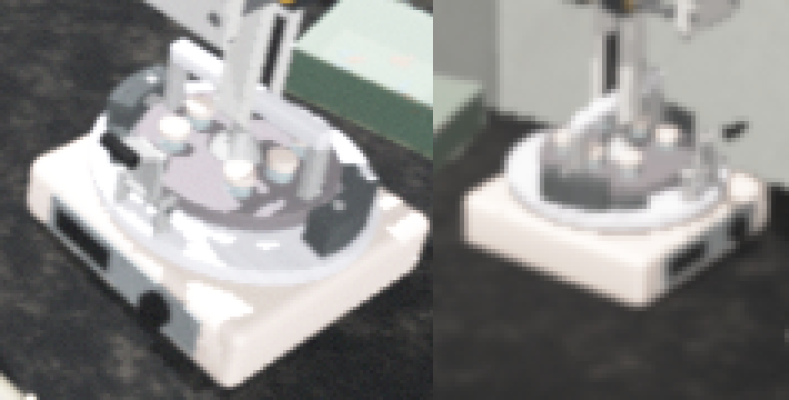

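View pics/w8c.png

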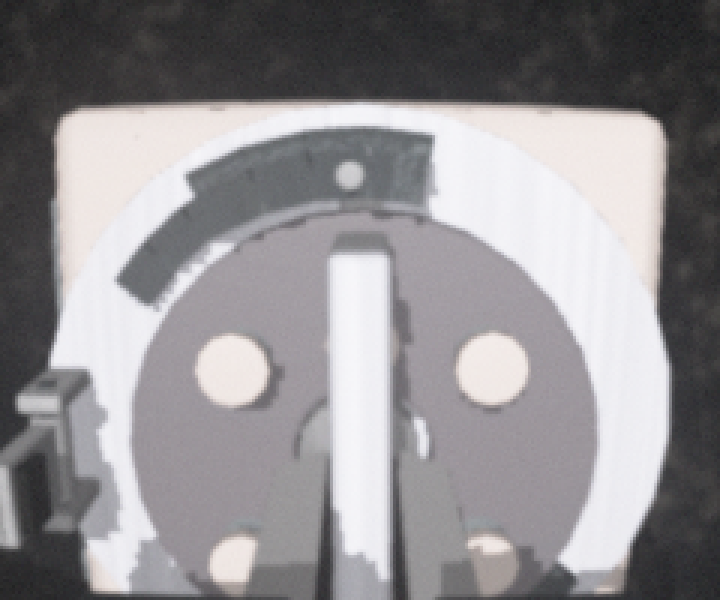

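>>> play_rows([
  [[0,0,0,0.01,0,0,5],[0,0,0,0.01,0,0,5],[0,0,0,0,0,0,5]],
])

```text
time_s: 12.1
ee_pos: [0.5654, -0.2332, 0.103]
eef_rot: [1.442, 1.569, -0.24]
force: [1.6, 3.8, 9.6]
grip_width: 0.0117
```

```bash
python3 st.py
```

```text
12.1 [ 0.56544238 -0.23317922  0.10298839] [1.55651858 3.84983555 9.6004838 ] [ 0.38955807 -0.29288888  0.33765441] 0.011659866850526472 -6.414800132317244
```

>>> play_rows([
  [[0,0.5,-1,-0.005,0,0,5],[0.5,0,0,-0.005,0,0,5],[0.5,0,0,0,0,0,5],[0.5,0,0,0,0,0,5],[0,0,0,0,0,0,5]],
])

```text
time_s: 12.6
ee_pos: [0.5662, -0.233, 0.1028]
eef_rot: [1.087, 1.567, -0.586]
force: [-2.5, 1.4, 18.8]
grip_width: 0.0117
```

```bash
python3 st.py
```

```text
12.6 [ 0.56623337 -0.23303782  0.10281983] [-2.48744402  1.42061907 18.7749605 ] [-0.02222982  0.63737836  0.18085596] 0.011736781455980585 -5.845665200284518
```

>>> play_rows([
  [[-1,0,0,0,0,0,5],[-0.5,-1,0,0,0,0,5],[0,-1,0,0.005,0,0,5],[0.5,-0.5,0,0.005,0,0,5],[0.5,0,0,0.005,0,0,5],[0,0,0,0,0,0,5]],
])

```text
time_s: 13.2
ee_pos: [0.5632, -0.2327, 0.1013]
eef_rot: [0.906, 1.569, -0.783]
force: [3.1, -4.9, 3.8]
grip_width: 0.0113
```

```bash
python3 st.py
```

```text
13.2 [ 0.56315401 -0.23266244  0.10134783] [ 3.12244236 -4.91266114  3.7767391 ] [-0.72617736 -0.61588554  0.18617382] 0.011341043776573531 -6.779599723146254
```

>>> play_rows([
  [[0.5,0.3,0.7,-0.005,0,0,5],[0.5,0.3,0.5,-0.005,0,0,5],[0.5,0,0,0,0,0,5],[0,0,0,0,0,0,5]],
])

```text
time_s: 13.6
ee_pos: [0.5635, -0.2335, 0.1004]
eef_rot: [1.485, 1.57, -0.194]
force: [-0.3, -0.8, 11.4]
grip_width: 0.0115
```

```bash
python3 st.py;  python3 - <<'E'
from h import *
D={n:cam(n,n+'9.png') for n in ['wrist','scene','side']}
cv2.imwrite('pics/s9.png',np.hstack([cv2.resize(D['scene']['img'][210:330,290:420,::-1],(433,400),interpolation=3),cv2.resize(D['side']['img'][120:210,250:330,::-1],(356,400),interpolation=3)]))
cv2.imwrite('pics/w9c.png',cv2.resize(D['wrist']['img'][70:270,130:370,::-1],None,fx=3,fy=3,interpolation=3))
E
```

```text
13.6 [ 0.56354577 -0.23347894  0.10041514] [-0.30564228 -0.81729627 11.44484002] [0.12036465 0.06629721 0.06055772] 0.011522237135942267 -6.18477300798245
```

View pics/s9.png

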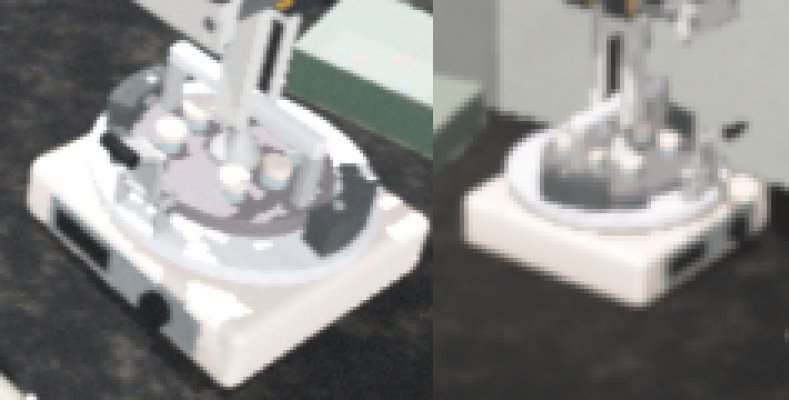

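View pics/w9c.png

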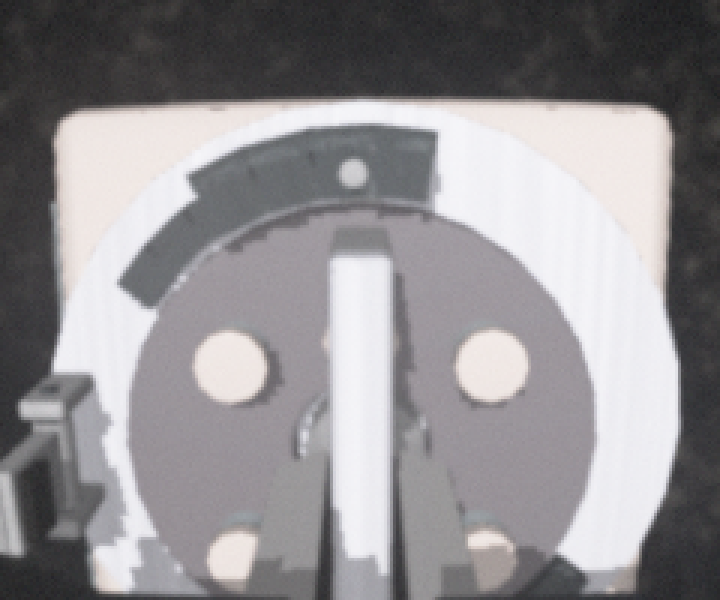

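>>> play_rows([
  [[-0.7,0,0,0,0,0,5],[0,0,0,0,0,0,15],[0,0,0,0,0,0,30],[0,0,0,0,0,0,40],[0,0,0,0,0,0,40],[-5,0,0,0,0,0,40],[-20,0,0,0,0,0,40],[-30,0,0,0,0,0,40],[-30,0,0,0,0,0,40],[0,0,0,0,0,0,40]],
])

```text
time_s: 14.75
ee_pos: [0.5647, -0.234, 0.19]
eef_rot: [1.226, 1.564, -0.452]
force: [0.2, -0.7, -0.7]
grip_width: 0.04
```

```bash
python3 st.py;  python3 - <<'E'
from h import *
import pickle
D={n:cam(n,n+'10.png') for n in ['wrist','scene','side']};pickle.dump(D,open('d10.pkl','wb'))
cv2.imwrite('pics/s10.png',np.hstack([cv2.resize(D['scene']['img'][210:330,290:420,::-1],(433,400),interpolation=3),cv2.resize(D['side']['img'][120:210,250:330,::-1],(356,400),interpolation=3)]))
cv2.imwrite('pics/w10c.png',cv2.resize(D['wrist']['img'][70:270,130:370,::-1],None,fx=3,fy=3,interpolation=3))
E
```

```text
14.75 [ 0.5646589  -0.23400939  0.18996366] [ 0.16594333 -0.73772259 -0.66570944] [ 0.00353627  0.02891893 -0.02582393] 0.0400297719764358 -6.185025561415594
```

View pics/s10.png

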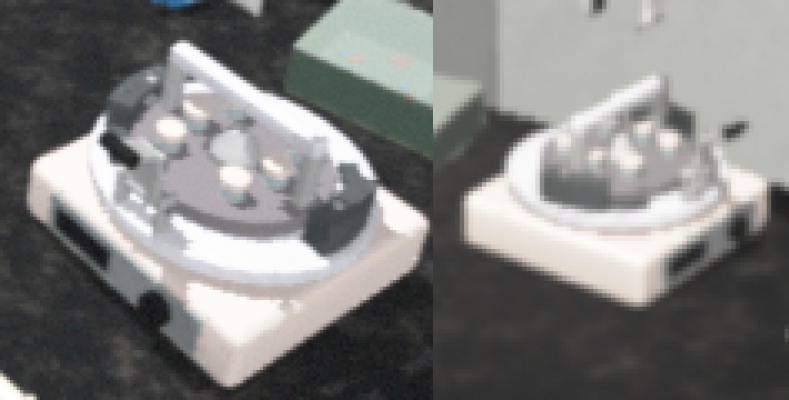

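View pics/w10c.png

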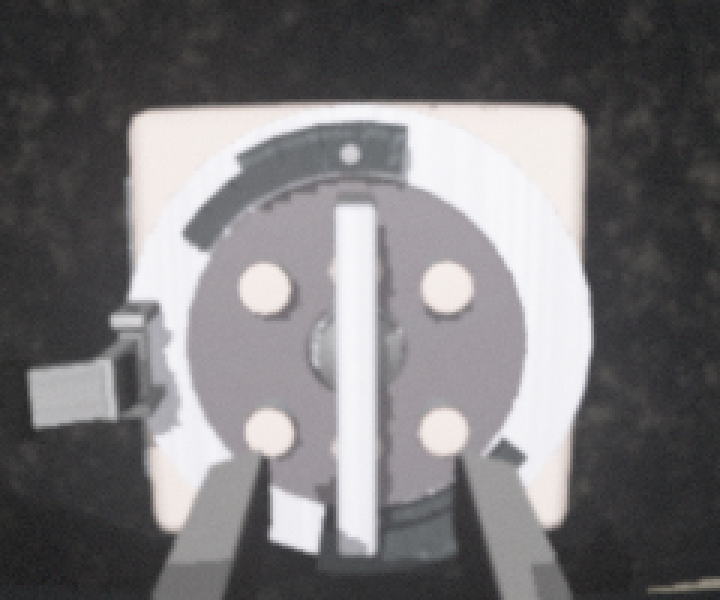

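```bash
cat > ov.py <<'E'
from h import *
import pickle,sys
D=pickle.load(open(sys.argv[1],'rb')); D['wrist']['fish']=1
C=np.array([float(sys.argv[2]),float(sys.argv[3])]);yaw=np.radians(float(sys.argv[4]))
def S(x,y,z): return [C[0]+x*np.cos(yaw)-y*np.sin(yaw),C[1]+x*np.sin(yaw)+y*np.cos(yaw),z]
for n,(x0,y0,x1,y1,s) in {'wrist':(150,90,340,290,3.9),'scene':(295,205,425,325,5)}.items():
    d=D[n];im=cv2.resize(d['img'][y0:y1,x0:x1,::-1],None,fx=s,fy=s,interpolation=3)
    def dr(P,col,closed=False):
        q=np.round((proj(d,P)-[x0,y0]+.5)*s).astype(int); cv2.polylines(im,[q],closed,col,1)
    dr([S(.084*np.cos(a),.084*np.sin(a),.065) for a in np.linspace(0,6.28,60)],(255,0,0),True)
    dr([S(.059*np.cos(a),.059*np.sin(a),.077) for a in np.linspace(0,6.28,60)],(0,0,255),True)
    for z,c in ((.123,(0,160,0)),(.129,(0,0,255))): dr([S(x,y,z) for x,y in [(-.006,-.054),(.006,-.054),(.006,.054),(-.006,.054)]],c,True)
    cv2.imwrite(f'pics/q_{n}.png',im[:600])
E
python3 ov.py d10.pkl .5648 -.2333 -5.35
```

```text
(no output)
```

View pics/q_wrist.png

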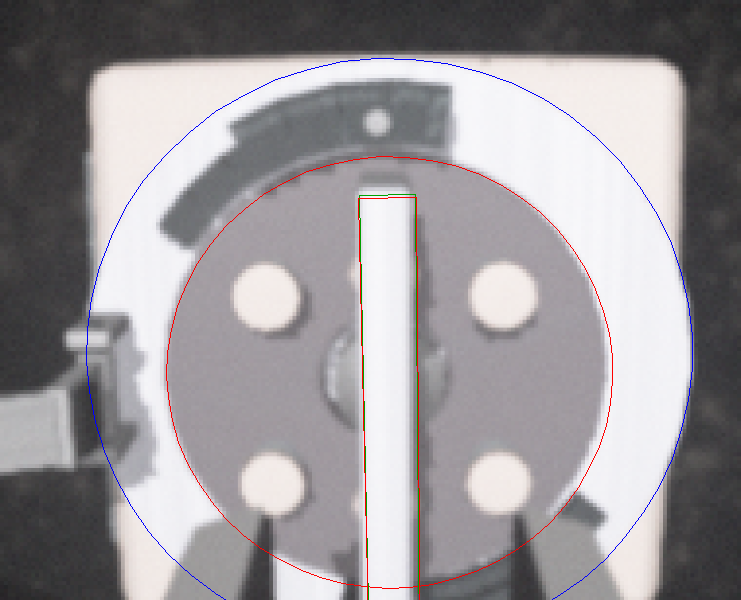

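View pics/q_scene.png

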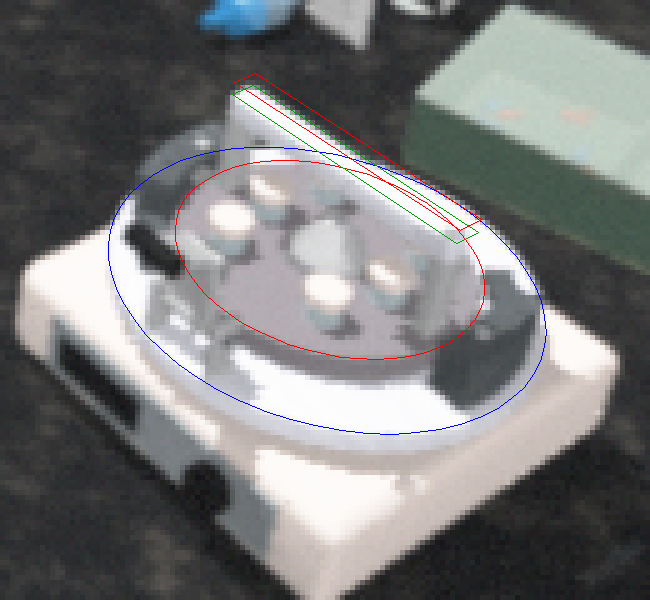

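>>> play_rows([
  [[0,-20,0,0,0,0,0],[0,-30,0,0,0,0,0],[0,-30,0,0,0,0,0],[0,-30,0,0,0,0,0],[0,-30,0,0,0,0,0],[20,-5,0,0,0,0,0],[25,0,0,0,0,0,0],[20,0,0,0,0,0,0],[13,0,0,0,0,0,0],[0,0,0,0,0,0,0]],
], grip_force=10)

```text
time_s: 15.9
ee_pos: [0.4178, -0.217, 0.1048]
eef_rot: [-2.017, 1.566, 2.588]
force: [0.3, -0.3, 0.7]
grip_width: 0.0006
```

```bash
python3 st.py;  python3 - <<'E'
from h import *
import pickle
D={n:cam(n,n+'11.png') for n in ['wrist','scene','side']};pickle.dump(D,open('d11.pkl','wb'))
cv2.imwrite('pics/s11.png',np.hstack([cv2.resize(D['scene']['img'][200:320,280:410,::-1],(433,400),interpolation=3),cv2.resize(D['side']['img'][110:200,265:345,::-1],(356,400),interpolation=3)]))
E
```

```text
15.9 [ 0.4178426  -0.21697704  0.10483082] [ 0.3060846  -0.30213944  0.68455028] [ 0.01160625 -0.00570826  0.02775166] 0.0006021283555246563 -6.190514219389391
```

View pics/s11.png

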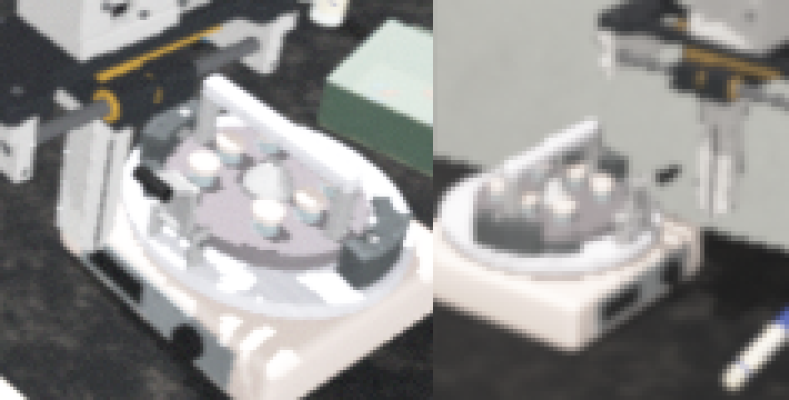

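View pics/wrist11.png

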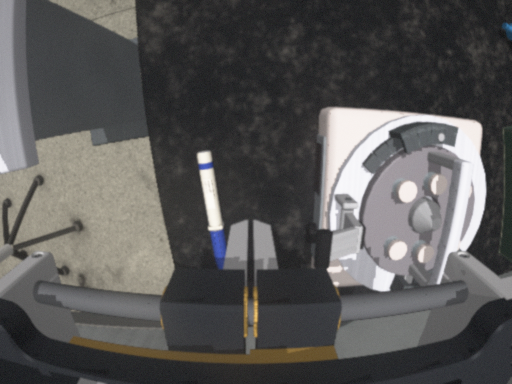

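>>> play_rows([
  [[-5,8,0,0,0,0,0],[0,8,0,0,0,0,0],[0,8,0,0,0,0,0],[0,8,0,0,0,0,0],[0,8,0,0,0,0,0],[0,0,0,0,0,0,0]],
])

```text
time_s: 16.65
ee_pos: [0.4598, -0.2221, 0.112]
eef_rot: [-2.783, 1.571, 1.822]
force: [0.1, 0.2, -0.1]
grip_width: 0.0004
```

>>> play_rows([
  [[0,8,0,0,0,0,0],[0,8,0,0,0,0,0],[0,8,0,0,0,0,0],[0,8,0,0,0,0,0],[0,0,0,0,0,0,0]],
])

```text
time_s: 17.15
ee_pos: [0.4916, -0.2255, 0.1121]
eef_rot: [1.501, 1.571, -0.177]
force: [0.6, -0.6, -0.2]
grip_width: 0.0008
```

```bash
cat > look.py <<'E'
from h import *
import pickle,sys
k=sys.argv[1]
D={n:cam(n,n+k+'.png') for n in ['wrist','scene','side']};pickle.dump(D,open(f'd{k}.pkl','wb'))
cv2.imwrite(f'pics/s{k}.png',np.hstack([cv2.resize(D['scene']['img'][200:320,280:410,::-1],(433,400),interpolation=3),cv2.resize(D['side']['img'][110:200,255:335,::-1],(356,400),interpolation=3)]))
E
python3 st.py; python3 look.py 12
```

```text
17.15 [ 0.49158566 -0.22554639  0.11209778] [ 0.56680311 -0.57964232 -0.15945455] [-0.03250246 -0.00680571  0.01774206] 0.0007776936149315811 -6.167979887753364
```

View pics/s12.png

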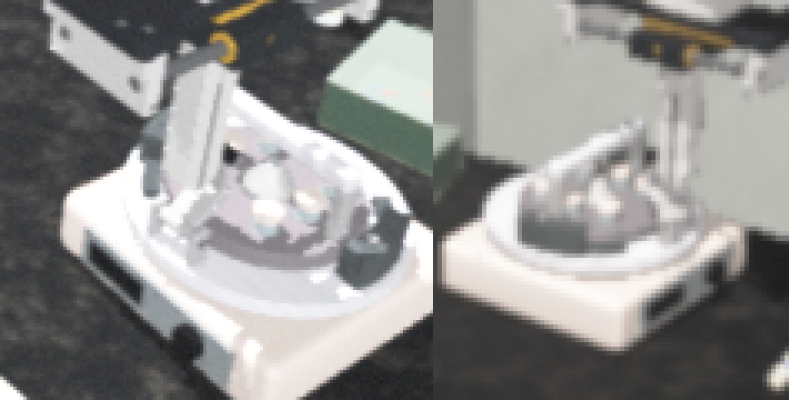

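View pics/wrist12.png

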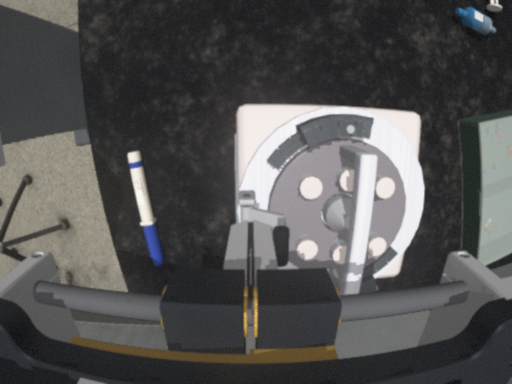

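```bash
python3 - <<'E'
from h import *
import pickle
d=pickle.load(open('d12.pkl','rb'))['wrist'];d['fish']=1
for z in (.115,.125,.13):
    q=onz(d,(281,245),z)[:2]-[.5648,-.2333];a=np.radians(5.5);print(z,q[0]*np.cos(a)-q[1]*np.sin(a),q[0]*np.sin(a)+q[1]*np.cos(a))
E
```

```text
0.115 -0.0532344036195696 -0.006645612780472876
0.125 -0.05433906065005185 -0.0017101814853284882
0.13 -0.05489138916529302 0.0007575341622437001
```

>>> play_rows([
  [[0,5,0,0,0,0,0],[0,3,0,0,0,0,0],[-15,-1,0,0,0,0,0],[-20,0,0,0,0,0,0],[0,14,0,0,0,0,0],[0,14,0,0,0,0,0],[6,0,0,0,0,0,0],[6,0,0,0,0,0,0],[6,0,0,0,0,0,0],[0,0,0,0,0,0,0]],
])

```text
time_s: 18.3
ee_pos: [0.5249, -0.2291, 0.1283]
eef_rot: [-1.974, 1.57, 2.63]
force: [0.7, 0.7, 0.0]
grip_width: 0.0004
```

```bash
python3 st.py; python3 look.py 13
```

```text
18.3 [ 0.52493488 -0.2291497   0.12827197] [0.70261356 0.70653322 0.04263147] [-0.02716556 -0.01813841  0.01533604] 0.0003602694145872575 -6.200432561794158
```

View pics/s13.png

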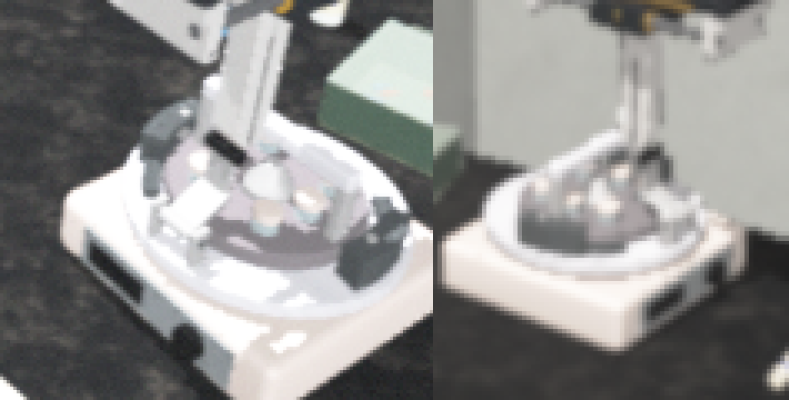

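View pics/wrist13.png

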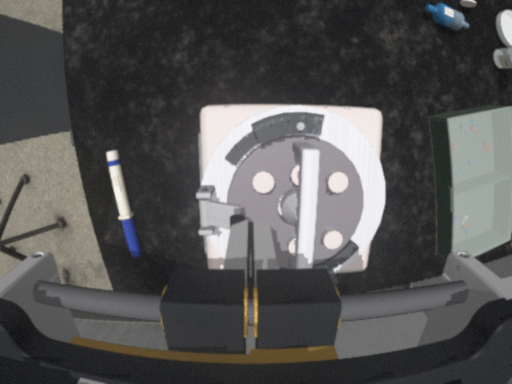

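>>> play_rows([
  [[-3,0,0,0,0,0,0],[0,-3,0,0,0,0,0],[4,0,0,0,0,0,0],[3,0,0,0,0,0,0],[3,1,0,0,0,0,0],[0,0,0,0,0,0,0]],
])

```text
time_s: 19.05
ee_pos: [0.5274, -0.2299, 0.1256]
eef_rot: [1.363, 1.559, -0.316]
force: [14.8, 0.4, 17.1]
grip_width: 0.0006
```

```bash
python3 st.py; python3 look.py 14
```

```text
19.05 [ 0.52739256 -0.2298507   0.12557073] [14.84785364  0.42958816 17.09438825] [ 0.10812664 -3.00399845  0.01415371] 0.0006320449941564846 -6.1772616074434055
```

View pics/s14.png

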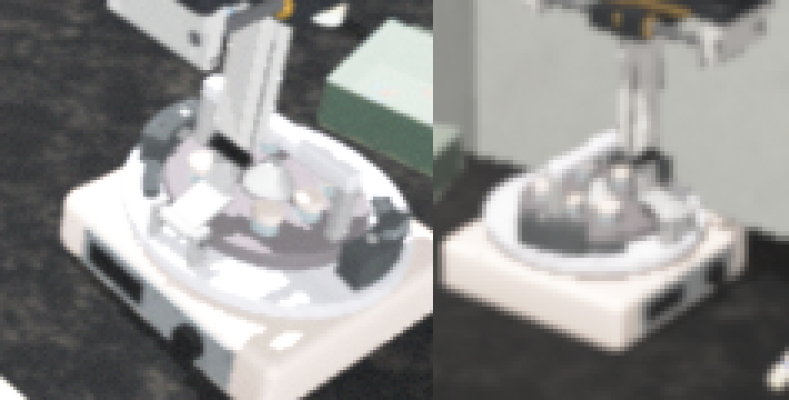

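>>> play_rows([
  [[-8,0,0,0,0,0,0],[-7,0,0,0,0,0,0],[0,-8,0,0,0,0,0],[0,-5,0,0,0,0,0],[0,0,0,0,0,0,0]],
])

```text
time_s: 19.7
ee_pos: [0.5097, -0.2276, 0.1368]
eef_rot: [-1.907, 1.57, 2.697]
force: [0.9, 0.1, 0.1]
grip_width: 0.0008
```

```bash
python3 st.py; python3 look.py 15
```

```text
19.7 [ 0.50965563 -0.22755228  0.13683088] [0.90363239 0.12740842 0.14439967] [-0.0303846   0.03723471 -0.00896802] 0.0007786379932900486 -6.208197061589934
```

View pics/s15.png

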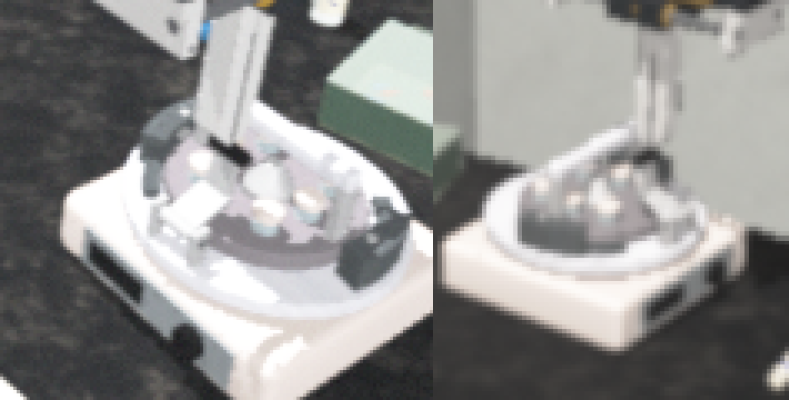

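View pics/wrist15.png

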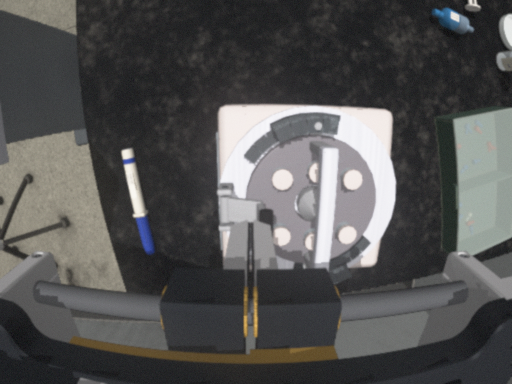

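```bash
python3 - <<'E'
from h import *
import pickle
d=pickle.load(open('d15.pkl','rb'))['wrist'];d['fish']=1
im=cv2.resize(d['img'][170:290,190:310,::-1],None,fx=5,fy=5,interpolation=3);cv2.imwrite('pics/z15.png',im)
for z in (.115,.120,.125):
  for u in (258,265,272):
    q=onz(d,(u,211),z)[:2]-[.5648,-.2333];a=np.radians(5.5);print(z,u,q[0]*np.cos(a)-q[1]*np.sin(a),q[0]*np.sin(a)+q[1]*np.cos(a))
E
```

```text
0.115 258 -0.04967015836151195 0.008489218418836798
0.115 265 -0.044627418385830175 0.008418087723939737
0.115 272 -0.03957270411868938 0.0083412049840394
0.12 258 -0.04978617109568505 0.01027087929948307
0.12 265 -0.044868471277826213 0.010201512366619911
0.12 272 -0.0399390940839357 0.01012653601689187
0.125 258 -0.04990218382985814 0.012052540180129342
0.125 265 -0.04510952416982237 0.011984937009300103
0.125 272 -0.04030548404918191 0.01191186704974435
```

View pics/z15.png

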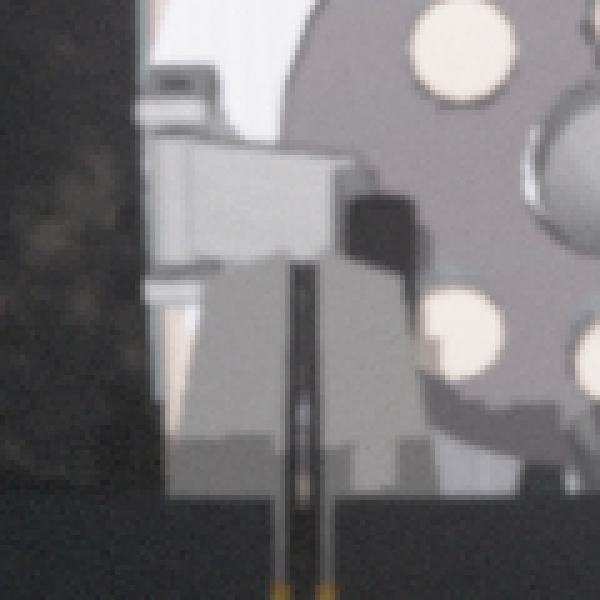

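>>> play_rows([
  [[4,5,0,0,0,0,0],[4,0,0,0,0,0,0],[1,1,0,0,0,0,0],[2,2.3,0,0,0,0,0],[2.2,2.3,0,0,0,0,0],[2.4,2.1,0,0,0,0,0],[2.4,2,0,0,0,0,0],[0,0,0,0,0,0,0]],
])

```text
time_s: 20.65
ee_pos: [0.5253, -0.2292, 0.1188]
eef_rot: [-1.882, 1.57, 2.722]
force: [0.6, 0.2, 0.6]
grip_width: 0.0005
```

```bash
python3 st.py; python3 look.py 16
```

```text
20.65 [ 0.52531203 -0.22922306  0.11883035] [0.62028599 0.1871447  0.59291499] [ 0.01054521 -0.00646967 -0.02450685] 0.0005474537383645651 -6.183238858747207
```

View pics/s16.png

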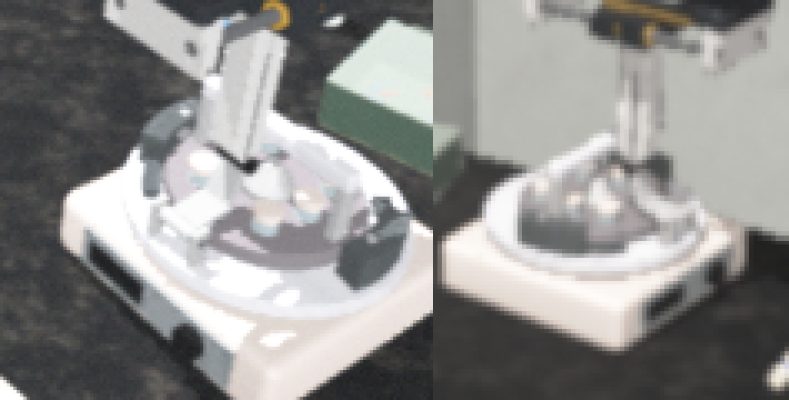

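>>> play_rows([
  [[1.5,1.5,0,0,0,0,0],[1.5,1,0,0,0,0,0],[1.5,1,0,0,0,0,0],[1,0.5,0,0,0,0,0],[0.5,0,0,0,0,0,0],[0,0,0,0,0,0,0]],
])

```text
time_s: 21.4
ee_pos: [0.5293, -0.2297, 0.1134]
eef_rot: [1.307, 1.57, -0.372]
force: [0.7, -0.2, 2.6]
grip_width: 0.0005
```

```bash
python3 st.py
```

```text
21.4 [ 0.52934232 -0.22971205  0.11343677] [ 0.67285074 -0.19871611  2.62785297] [-0.00126206 -0.06117645 -0.00391531] 0.000451037340091542 -6.184960266564117
```

Near flat (nominal TCP 0.113). Press until resistance rises clearly.

>>> play_rows([
  [[0.5,0,0,0,0,0,0],[0.5,0,0,0,0,0,0],[0,0,0,0,0,0,0]],
])

```text
time_s: 21.7
ee_pos: [0.5295, -0.2298, 0.113]
eef_rot: [1.237, 1.57, -0.442]
force: [-0.2, 1.4, 8.2]
grip_width: 0.001
```

>>> play_rows([
  [[0.5,0,0,0,0,0,0],[0.5,0,0,0,0,0,0],[0,0,0,0,0,0,0]],
])

```text
time_s: 22.0
ee_pos: [0.5297, -0.2299, 0.1126]
eef_rot: [1.262, 1.569, -0.416]
force: [-2.6, 1.6, 13.6]
grip_width: 0.0005
```

```bash
python3 st.py
```

```text
22.0 [ 0.52973686 -0.22988909  0.11263649] [-2.5781632   1.56342625 13.57675348] [ 0.34365951  0.42227557 -0.03082303] 0.0005176285747938067 -6.18764306228009
```

Stiff resistance at 0.113, which is the nominal flat height. Retreat straight up and away.

>>> play_rows([
  [[-2,0,0,0,0,0,0],[-10,0,0,0,0,0,0],[-30,0,0,0,0,0,0],[-30,0,0,0,0,0,0],[-20,-10,0,0,0,0,0],[0,-20,-20,0,0,0,0],[0,0,-20,0,0,0,0],[0,0,0,0,0,0,0]],
])

```text
time_s: 22.8
ee_pos: [0.5036, -0.1853, 0.204]
eef_rot: [1.672, 1.57, -0.005]
force: [-0.3, -0.8, -0.5]
grip_width: 0.0007
```

```bash
python3 st.py; python3 look.py 17; python3 - <<'E'
import cv2
a=cv2.imread('pics/wrist17.png');cv2.imwrite('pics/z17.png',cv2.resize(a[130:330,180:400],None,fx=3,fy=3,interpolation=3))
E
```

```text
22.8 [ 0.50362607 -0.1852526   0.20400544] [-0.29692498 -0.75289399 -0.49217422] [ 0.00297154 -0.06717542  0.0059415 ] 0.0006667190701995073 -6.103699526892348
```

View pics/s17.png

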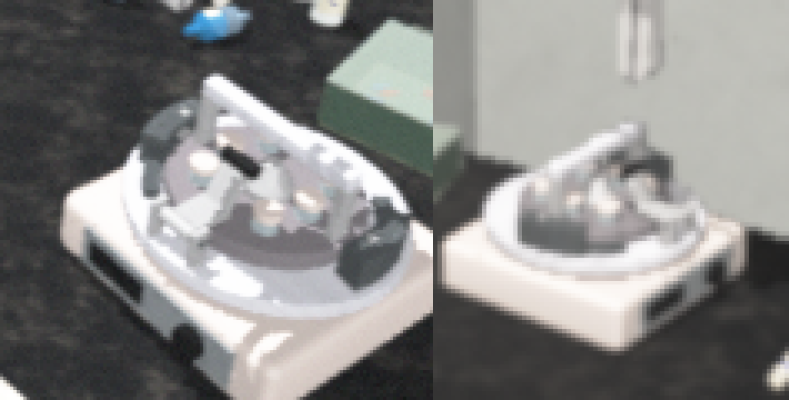

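View pics/wrist17.png

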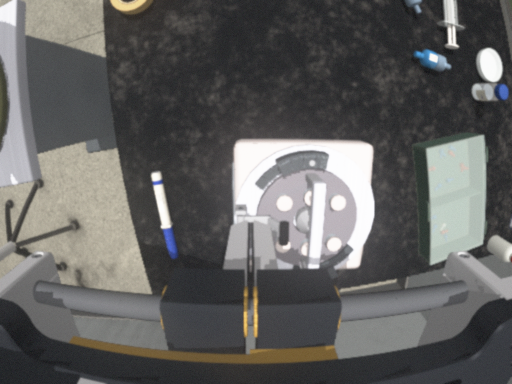

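>>> play_rows([
  [[0,10,30,0,0,0,0],[0,10,30,0,0,0,0],[0,10,20,0,0,0,0],[0,0,0,0,0,0,0],[0,0,0,0,0,0,0]],
])

```text
time_s: 23.45
ee_pos: [0.5246, -0.2698, 0.2027]
eef_rot: [-2.053, 1.57, 2.55]
force: [0.1, -0.6, 0.8]
grip_width: 0.0004
```

```bash
python3 st.py; python3 look.py 18; python3 - <<'E'
from h import *
import pickle
D=pickle.load(open('d18.pkl','rb'));D['wrist']['fish']=1
C=np.array([.5645,-.2335]);yaw=np.radians(-5.6)
def S(x,y,z): return [C[0]+x*np.cos(yaw)-y*np.sin(yaw),C[1]+x*np.sin(yaw)+y*np.cos(yaw),z]
for n,(x0,y0,x1,y1,s) in {'wrist':(165,95,355,245,4),'scene':(295,205,425,305,5)}.items():
    d=D[n];im=cv2.resize(d['img'][y0:y1,x0:x1,::-1],None,fx=s,fy=s,interpolation=3)
    def dr(P,col,closed=False):
        q=np.round((proj(d,P)-[x0,y0]+.5)*s).astype(int); cv2.polylines(im,[q],closed,col,1)
    for th,c in ((1.75,(0,200,0)),(1.6,(0,0,255))):
        a=np.arctan2(-32,39.5)+th; r=.0509
        dr([S(-.076+r*np.sin(a),y,.0835+r*np.cos(a)) for y in(-.012,.012)],c)
    dr([S(.059*np.cos(a),.059*np.sin(a),.077) for a in np.linspace(0,6.28,60)],(0,0,255),True)
    dr([S(x,y,.123) for x,y in [(-.006,-.054),(.006,-.054),(.006,.054),(-.006,.054)]],(0,160,0),True)
    cv2.imwrite(f'pics/r_{n}.png',im)
E
```

```text
23.45 [ 0.5245996  -0.26984596  0.20268276] [ 0.05957339 -0.57131457  0.77117418] [-0.07051587  0.02783756  0.01173678] 0.00035781099220941583 -6.247870951563864
```

View pics/r_wrist.png

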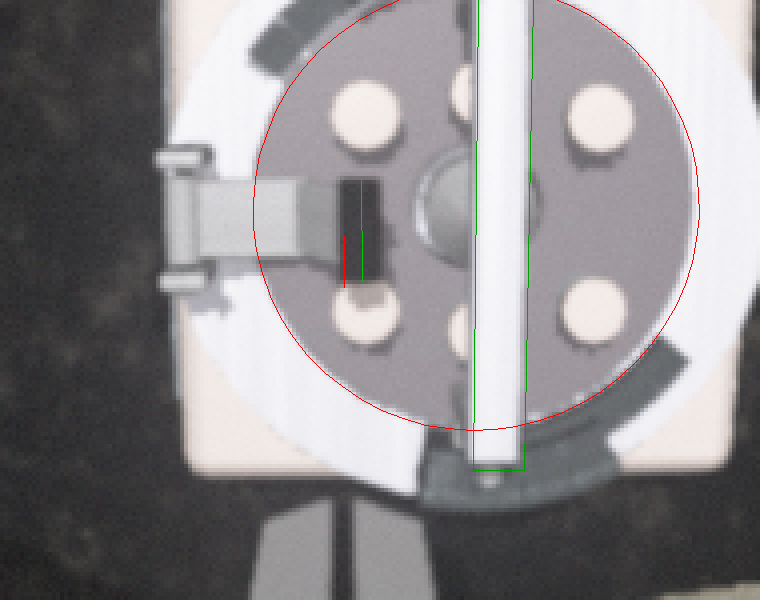

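View pics/r_scene.png

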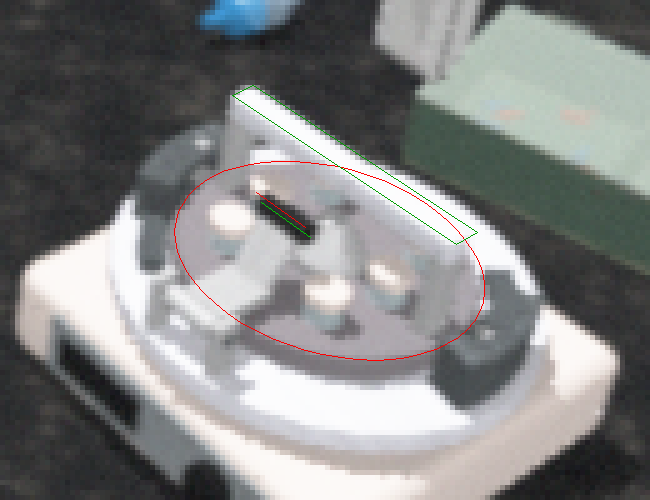

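View pics/side18.png

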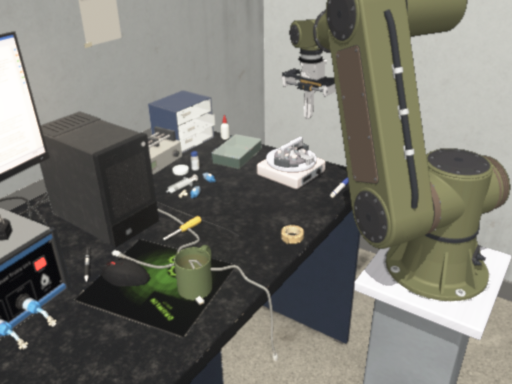

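```bash
python3 -c "
from h import *
print(hand_in())"
```

```text
the job is handed in; nothing more can be done
None
```

I fitted the carrier on the shaker, locked and released it, then pressed the hold-down lever over flat and handed the job in at about 23.5 s.

- **Carrier:** I lowered both lugs onto the ledges and twisted the carrier clockwise by 43°. One lug dropped before the other, which left the carrier tilted by about 2.6° (estimated) for about 1.5 s. I nudged it sideways and turned it slightly until it came level. The full drop was about 6 mm, from 0.1065 to 0.1004 m at the tool tip. With both lugs down, the wrist moments were near zero.
- **Lever:** My first press from above jammed by friction at about 17 N up and 15 N sideways. I backed off and followed the lever's arc instead. It then met firm resistance at the flat height (tool tip at 0.113 m, about 14 N).

**Last checks:**
- In the wrist picture, the lever's cross bar lies on the position computed for 1.75 rad, and the carrier bar and disc match the home position.
- The outlines drawn on the scene picture sit about 2–3 pixels high on the shaker and disc. I took this as calibration offset, since both shift the same way.
- I did not measure the carrier's tilt separately after letting go; it looked level in the pictures.
- The mug is standing, and the arm is clear of everything.

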